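# Pack the clay tools and lock the tool case

## Robot

A 7-joint arm with a two-finger parallel gripper is mounted at the origin on the work surface; the furniture and walls round the work are solid. World frame = base frame: x ahead of the robot, y to its left, z up, the work surface at z = 0. Lengths are in m, angles in rad, forces in N, time in s.
With the tool pointing down it reaches from about 0.35 to 0.9 m from the base axis. Payload 8.1 kg.
Tool frame: the origin (TCP) lies at the very end of the fingers, on their centre line; the grasp point (between the pads) lies 19 mm behind it (grasp_offset is the distance from the TCP to the grasp point, in m); z points along the fingers, y is the line along which they close (so a half turn about z gives the same grasp; the last joint's range is limited). The gripper opens to 92 mm and grips with 3 to 60 N. Pads are 19 mm wide; open, the fingers measure 130 mm over their backs; the gripper's body (75 mm by 190 mm) begins 47 mm behind the grasp point.
Start: joints at [-1.233, 0.434, 0.025, 1.573, -0.012, 1.134, -0.075], TCP at [0.267, 0.565, 0.19] pointing down, gripper open.
Joint ranges: [-2.62, 2.62], [-0.44, 2.09], [-1.27, 1.32], [0.08, 2.57], [-1.32, 4.46], [0.12, 2], [-2.74, 2.74]. Speed limits (rad/s): [2.22, 2.22, 3.01, 3.01, 3.14, 3.14, 3.14].

## Interface

Orientations are given as a rotation vector (axis times angle).
In Python, from cell import observe, get_image, camera_params, sign_off, silhouettes, grasp_offset gives the robot as it stands. The module is installed in compiled form; this text tells all that it offers.
- The arm moves only by the tool jog_arm, never from a script. Its argument "motion" is a list that holds one entry, the list of rows, each a list of 7 numbers: the shift along the tool's x, y, z in m, then the turn, a rotation vector about the tool's x, y, z in rad, then the closure, from -1 (fully open) to 1 (shut), so that 0 is half open. In form: [[[dx, dy, dz, wx, wy, wz, hand], ...]]. A call has 1 to 10 rows; each row is the pose to reach, as a shift and turn from the pose commanded when the call began, along the tool's axes at that moment; what a row does not reach only later rows make up. A row lasts 1/12 s, in which the tool goes at most 41.7 mm and 7.16 degrees, less where a joint would pass 70% of its speed; a pose out of reach is approached as far as the arm can. A call with a gripper value outside its range is refused whole. The fingers move at their own pace and stop on an object; "force" is the grip in N (left out, the last holds). Time passes only in rows, so rows that repeat a pose let the fingers close. It gives the time, the measured TCP pose, the force, the opening and the grip force at its end, in the units of the state.
- observe(): the state, without advancing time (a new reading comes with each control period).
- get_image(name): name is "side" or "top" or "wrist"; returns the picture (480x640x3 uint8, red, green, blue); there is no depth.
- camera_params(name): a dict with "vertical_fov" (degrees; the focal length in pixels is half the picture's height over the tangent of half this angle, whatever the lens; pixels are square), "cx", "cy" (the principal point, pixels), "T" (4x4, takes a point from camera to world coordinates). Camera axes: x right, y down, z forward; pixel columns grow to the right and rows downward; lengths in m; the calibration is good to about 2 mm. A picture is of the moment at which its call begins: read the wrist's pose just before it. camera_params takes no time and is no camera call; for the wrist camera it gives the pose at the moment of the call.
- sign_off(): hands the job in; it is judged then, once.
Trained networks look in the newest picture that a camera, given by its name, has taken for a name from the list of things; names that differ only in an ending like _2 or _b are one class to them, and where a whole thing is asked for, a point or a joint stands for the part that bears it (a point fixed in the world has none). Each returns a list of dicts, best first, with "p" (0 to 1); they miss things now and then, are a little off and sometimes report something else, mostly with a low value. They report only what shows in the picture. A call takes as long as a camera call.
- silhouettes(query, camera): "mask" (480x640 bool, what is visible of it) and "pixel" ([column, row] in pixels, amid what is visible of it).
The state is a dict: "clock": time; "joints": joint angles; "dq": joint speeds; "joint_efforts": joint torques, N m; "position": TCP position; "ee_rot": TCP orientation; "force": force on the tool from outside, world axes, zero at the start; "ft_torque": the same for the moment, N m; "width": opening from 0.0 (shut) to 1.0 (fully open); "gripper_force": force on a finger pad.
Only numpy, scipy, OpenCV 4.12 (cv2) and the standard library are available. Lean on these libraries where they do the work, as an engineer would, in place of code of your own. Each camera call takes 0.05 s, during which the arm holds its last target. There are 200 camera calls.

## Task

The pottery class is over: pack every clay tool (modelling tool, loop tool, palette knife, brush, needle tools) in the row on the table to the right of the open wooden tool case into that case, the long ones (about 19 cm) lengthwise in the long compartment and the short ones (11 to 13 cm) in the shorter front compartment beside it. When all are in, shut the lid, fold the brass hasp strap up and over its staple until it lies flat on the lid, and only then slide the steel bolt by its knob through the staple, fully home to its stop, so the case can be carried. Leave the tools in the green basket and everything else where they are.

Things in the scene. Friction and masses are not known exactly. Their poses are not given: they have to be found in the camera images.
- boxwood_tool: Long boxwood modelling tool, pointed ends, 17 wide x 192 long x 13 mm high, 18 g. x across its width, y along its length, z up as it lies; its origin is the middle of the underside of its full length; knocked, it may roll over. Grasp it across at the origin. May be absent.
- loop_tool: Long wire loop tool, 191 mm long: round wooden handle 12 wide x 10 mm high from y = -22 to +96 mm, the 25 mm wide wire loop towards -y. x across its width, y along its length, z up as it lies; its origin is the middle of the underside of its full length; knocked, it may roll over. Grasp the handle across at y = +20 mm. May be absent.
- palette_knife: Long palette knife, 190 mm long: handle 12 wide x 12 mm high from y = -7 to +95 mm, thin 16 mm wide blade towards -y, raised 5 mm off the table. x across its width, y along its length, z up as it lies; its origin is the middle of the underside of its full length; knocked, it may roll over. Grasp the handle across at y = +25 mm. May be absent.
- slip_brush: Long slip brush, 191 mm long: round dark-red handle 8 wide x 9 mm high from y = -38 to +95 mm, ferrule and 10 mm wide bristle tip towards -y. x across its width, y along its length, z up as it lies; its origin is the middle of the underside of its full length; knocked, it may roll over. Grasp the handle across at y = +12 mm. May be absent.
- wood_needle: Short needle tool, 130 mm long: wooden handle 10 wide x 9 mm high from y = -21 to +65 mm, thin needle towards -y. x across its width, y along its length, z up as it lies; its origin is the middle of the underside of its full length; knocked, it may roll over. Grasp the handle across at y = +22 mm. May be absent.
- needle_tool: Short needle tool, 110 mm long: white handle 10 wide x 9 mm high from y = -18 to +55 mm, thin needle towards -y. x across its width, y along its length, z up as it lies; its origin is the middle of the underside of its full length; knocked, it may roll over. Grasp the handle across at y = +18 mm. May be absent.
- tool_case: Open wooden tool case, fixed: 228 (its x) x 190 (its y) mm, walls 7 mm, rim 58 mm above the table, dividers 48 mm. Origin: centre of its underside. Its front (hasp side, -x) looks to the robot's right; the lid is hinged at the back (+x). Long compartment on the +y side, short one at the front of the -y side, with a small one holding a tin cutter behind. Tools lie along the case's x.
- long_floor (a point): Centre of the floor of the long compartment: floor 12 mm above the table, inside 214 mm along the case's x, 94 mm along its y, 46 mm deep below the rim. Axes as the case's.
- short_floor (a point): Centre of the floor of the short compartment: floor 12 mm above the table, inside 148 mm along the case's x, 76 mm along its y. Axes as the case's.
- case_lid (a joint): Lid angle in rad: 0 shut, 1.4 to 1.6 (upright) at the start, at most 1.8. A 190 mm wide, 10 mm thick board, its front edge 231 mm from the hinge axis; a stiff hinge holds it upright, but below about 1.2 rad it sinks shut by its weight. Hook its top edge from above and swing it forward. Shut, its top is 68 mm above the table. Staple and bolt stand up to 38 mm proud of its outer face, 25 to 45 mm from the front edge.
- lid_hinge (a point): Middle of the lid's hinge axis at the back of the case, 59 mm above the table; the axis runs along the case's y.
- hasp_strap (a joint): Brass hasp angle in rad: 0 folded flat over the lid, the staple through its slot; 1.57 straight up; 1.75 to 2.05 (leaning out to the front) at the start; at most 2.4. 32 mm wide, 3 mm thick, 70 mm from hinge to curled end; stiff hinge (0.04 N m), stays where it is put. Folded, its top is 5 mm above the lid. The staple, 20 mm high, stands 45 mm from the hasp hinge: press on the last 12 mm.
- hasp_hinge (a point): Middle of the hasp's hinge pin on the front of the case, 71 mm above the table; the axis runs along the case's y.
- hasp_end (a point): Middle of the curled free end of the hasp strap, 70 mm from its hinge.
- lock_bolt (a joint): Travel in m of the bolt on the lid: 0 withdrawn, 0.046 fully home through the staple (end stop), 0 to 0.006 at the start. It slides along the case's +y with about 1.5 N and stays where it is left. The folding hasp is blocked while the bolt is out.
- bolt_knob (a point): Centre of the top of the bolt's upright round knob, 13 mm in diameter. With the lid shut it is 106 mm above the table; the knob is free for the 20 mm below its top, above two brass cheeks that stand 15 mm above the lid. Moves with lid and bolt.
- glaze_tile: Glaze test tile, 34 x 50 x 9 mm, origin under its centre. Leave alone.
- tape_roll: Roll of masking tape lying flat, 96 mm across, 25 mm high, origin under its centre. Leave alone.
- pattern_stamp: Wooden pattern stamp with a knob, 34 x 34 x 58 mm, origin under its centre. Leave alone.

How it is judged:
By the outcome, as a careful person would: the job done as asked, in the order asked, and still so for the second after the job is handed in, with the robot touching nothing.
Of boxwood_tool, loop_tool, palette_knife, slip_brush, wood_needle, needle_tool only 4 to 6 are there at a start; the rules pass over those that are not, and their reading is None.
At some moment in a run one of boxwood_tool, loop_tool, palette_knife, slip_brush, wood_needle, needle_tool may be knocked a few centimetres aside while the robot is not near it.
Once in a run the grip may slacken for a moment while it holds something.
It also fails if it takes over 210 s, if anything falls off the work surface, if the arm or the gripper's body presses on something with over 40 N, if the wrist force passes 120 N, or if a joint passes its speed limit or range.

## Working session

There is one attempt and no reset: what is moved stays moved. The work goes in short steps, Python scripts to look and compute and a tool call to move; the robot and the scene stay as the last step left them, time stands still between calls to the robot, and variables do not carry over. Pictures are saved under pics/ and viewed, at most 14 in all, crops included, and the job is handed in when it is done.

Besides the shell and the picture viewer there is one more tool, called after "Emit:" by a JSON object that holds its "method" and its "body". jog_arm: Moves the arm, as the interface text tells. Its arguments: {"type":"object","properties":{"motion":{"type":"array"},"force":{"type":"number"}},"required":["motion"]}

```bash
mkdir -p pics; ls
cat > h.py <<'E'
import numpy as np, cv2
from cell import *
from scipy.spatial.transform import Rotation as R
def snap(cam,fn=None):
    P=camera_params(cam); im=get_image(cam)
    if fn: cv2.imwrite('pics/'+fn,im[:,:,::-1])
    return im,P
def ray(P,px):
    f=240/np.tan(np.radians(P['vertical_fov'])/2); T=np.array(P['T'])
    d=np.array([(px[0]-P['cx'])/f,(px[1]-P['cy'])/f,1.]); return T[:3,3],T[:3,:3]@d
def onz(P,px,z):
    o,d=ray(P,px); return o+d*(z-o[2])/d[2]
def proj(P,X):
    f=240/np.tan(np.radians(P['vertical_fov'])/2); T=np.array(P['T'])
    c=T[:3,:3].T@(np.array(X)-T[:3,3]); return np.array([P['cx']+f*c[0]/c[2],P['cy']+f*c[1]/c[2]])
def tri(a,b):
    (o1,d1),(o2,d2)=a,b; A=np.stack([d1,-d2],1); s=np.linalg.lstsq(A,o2-o1,rcond=None)[0]
    p,q=o1+d1*s[0],o2+d2*s[1]; return (p+q)/2,np.linalg.norm(p-q)
E
python3 - <<'E'
from h import *
np.set_printoptions(precision=4,suppress=True)
o=observe(); print(o); print(grasp_offset)
for c in ['side','top','wrist']:
    im,P=snap(c,c+'0.png'); print(c,P['vertical_fov'],P['cx'],P['cy'],np.array(P['T']))
    for n in ['boxwood_tool','loop_tool','palette_knife','slip_brush','wood_needle','needle_tool','tool_case','hasp_strap','lock_bolt','case_lid']:
        for s in silhouettes(n,c)[:4]:
            m=s['mask']; ys,xs=np.nonzero(m); print(c,n,round(s['p'],2),np.round(s['pixel']),m.sum(),(xs.min(),ys.min(),xs.max(),ys.max()) if len(xs) else 0)
E
```

```text
pics
{'clock': 0.0, 'joints': array([-1.2326,  0.4352,  0.025 ,  1.5741, -0.0116,  1.134 , -0.0751]), 'dq': array([-0.0003, -0.    ,  0.0002, -0.001 ,  0.0003,  0.    ,  0.0018]), 'joint_efforts': array([  0.0002, -66.7834,   0.9855, -31.4461,  -0.0603,   0.0427,
         0.0002]), 'position': array([0.2665, 0.5647, 0.1891]), 'ee_rot': array([-0.6869, -3.0654,  0.0025]), 'force': array([ 0.5247, -0.0945, -0.0598]), 'ft_torque': array([ 0.0389,  0.0388, -0.0288]), 'gripper_force': 0.0, 'width': 0.999116510798625}
0.0188
side 45.106565283820686 319.6980676172008 244.9511004543638 [[ 0.9156 -0.1791  0.36   -0.1491]
 [-0.4017 -0.3677  0.8387 -1.354 ]
 [-0.0178 -0.9126 -0.4086  0.7348]
 [ 0.      0.      0.      1.    ]]
side boxwood_tool 0.57 [268. 197.] 6698 (np.int64(230), np.int64(135), np.int64(318), np.int64(252))
side loop_tool 0.63 [337. 274.] 140 (np.int64(311), np.int64(275), np.int64(358), np.int64(282))
side palette_knife 0.8 [351. 289.] 194 (np.int64(318), np.int64(280), np.int64(371), np.int64(299))
side needle_tool 0.71 [260. 168.] 3652 (np.int64(231), np.int64(135), np.int
[... 1483 characters left out ...]
(210))
top case_lid 0.97 [143. 236.] 2032 (np.int64(123), np.int64(195), np.int64(160), np.int64(276))
wrist 64.94637008602244 323.80448413026795 237.33512512106591 [[ 0.4256  0.877   0.2232  0.2072]
 [ 0.9049 -0.4126 -0.1042  0.5933]
 [ 0.0007  0.2463 -0.9692  0.3859]
 [ 0.      0.      0.      1.    ]]
wrist tool_case 0.63 [214. 359.] 1314 (np.int64(186), np.int64(338), np.int64(243), np.int64(374))
wrist hasp_strap 0.36 [202. 367.] 516 (np.int64(187), np.int64(349), np.int64(219), np.int64(374))
wrist hasp_strap 0.19 [217. 360.] 1335 (np.int64(187), np.int64(338), np.int64(243), np.int64(374))
wrist case_lid 0.61 [203. 369.] 520 (np.int64(187), np.int64(349), np.int64(219), np.int64(375))
```

Run:
```python
import cv2
a=cv2.imread('pics/top0.png')[170:300,100:480]; cv2.imwrite('pics/v1.png',cv2.resize(a,None,fx=2.1,fy=2.1,interpolation=cv2.INTER_CUBIC))
a=cv2.imread('pics/side0.png')[120:360,200:440]; cv2.imwrite('pics/v2.png',cv2.resize(a,None,fx=2.5,fy=2.5,interpolation=cv2.INTER_CUBIC))
```

```text
(no output)
```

View pics/v1.png

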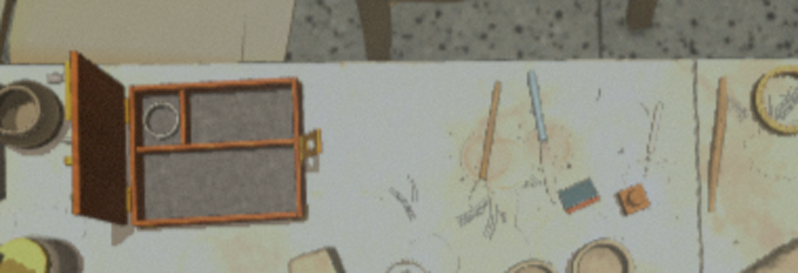

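View pics/v2.png

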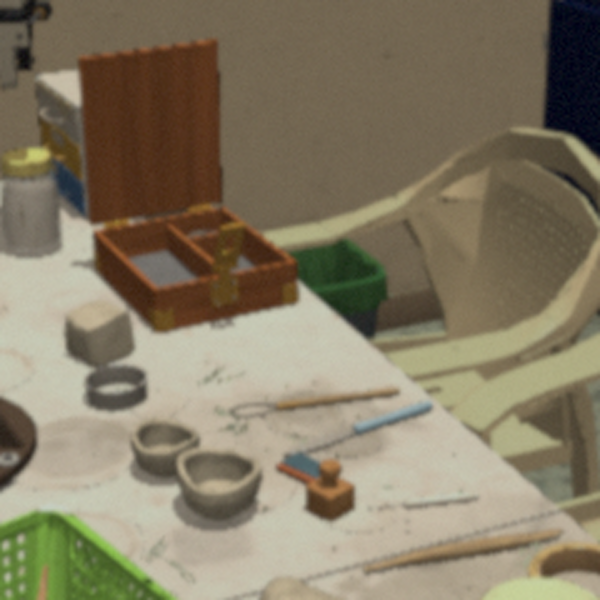

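Run:
```python
from h import *
np.set_printoptions(precision=4,suppress=True)
P=camera_params('top'); c=lambda u,v:(100+u/2.1,170+v/2.1)
for n,u,v,z in [('c1',130,88,.058),('c2',300,77,.058),('c3',303,217,.058),('c4',135,226,.058),('loopH',497,84,.005),('loopHend',484,178,.005),('kH',532,74,.006),('kHend',543,138,.006),('nee',657,107,.004),('nee2',648,160,.004),('box',722,78,.006),('box2',712,208,.006),('hasp',316,143,.1),('lidtop',75,130,.29)]:
    print(n,onz(P,c(u,v),z))
o=observe(); print(R.from_rotvec(o['ee_rot']).as_matrix())
T=np.eye(4);T[:3,:3]=R.from_rotvec(o['ee_rot']).as_matrix();T[:3,3]=o['position']
print(np.linalg.inv(T)@np.array(camera_params('wrist')['T']))
```

```text
c1 [0.4955 0.4002 0.058 ]
c2 [0.5084 0.1702 0.058 ]
c3 [0.3183 0.165  0.058 ]
c4 [0.3086 0.389  0.058 ]
loopH [ 0.5057 -0.0989  0.005 ]
loopHend [ 0.3734 -0.079   0.005 ]
kH [ 0.5193 -0.1482  0.006 ]
kHend [ 0.4285 -0.162   0.006 ]
nee [ 0.471  -0.3227  0.004 ]
nee2 [ 0.3964 -0.3079  0.004 ]
box [ 0.5109 -0.415   0.006 ]
box2 [ 0.3284 -0.3942  0.006 ]
hasp [0.4124 0.143  0.1   ]
lidtop [0.4056 0.3964 0.29  ]
[[-0.9044  0.4268  0.    ]
 [ 0.4268  0.9044 -0.    ]
 [-0.      0.     -1.    ]]
[[ 0.0013 -0.9692 -0.2463  0.0657]
 [ 1.      0.0011  0.001  -0.    ]
 [-0.0007 -0.2463  0.9692 -0.196 ]
 [ 0.      0.      0.      1.    ]]
```

Emit:
{"method": "jog_arm", "body": {"motion": [[[0, 0, -0.12, 0, 0, 0, -1], [0, 0, -0.16, 0, 0, 0, -1], [0, 0, -0.16, 0, 0, 0, -1], [0, 0, -0.16, 0, 0, 0.1, -1], [-0.264, -0.224, -0.16, 0, 0, 1.077, -1], [-0.264, -0.224, -0.16, 0, 0, 1.077, -1], [-0.264, -0.224, -0.16, 0, 0, 1.077, -1], [-0.264, -0.224, -0.16, 0, 0, 1.077, -1], [-0.264, -0.224, -0.16, 0, 0, 1.077, -1], [-0.264, -0.224, -0.16, 0, 0, 1.077, -1]]]}}

```text
clock: 2.48
position: [0.3705, 0.3356, 0.35]
ee_rot: [-1.897, -2.504, -0.001]
force: [1.3, 0.7, 1.2]
width: 0.999
gripper_force: 0.0
```

Emit:
{"method": "jog_arm", "body": {"motion": [[[0, 0, 0, 0, 0, 0, -1], [0, 0, 0, 0, 0, 0, -1], [0, 0, 0, 0, 0, 0, -1], [0, 0, 0, 0, 0, 0, -1]]]}}

```text
clock: 2.82
position: [0.3693, 0.3389, 0.3497]
ee_rot: [-1.886, -2.512, -0.0]
force: [0.0, -0.3, -0.8]
width: 0.999
gripper_force: 0.0
```

```bash
cat >> h.py <<'E'
def go(x,y,z,head):
    "tool-frame delta to TCP target, pointing down, tool x heading (deg)"
    o=observe(); Rc=R.from_rotvec(o['ee_rot']); h=np.radians(head)
    Rt=R.from_matrix([[np.cos(h),np.sin(h),0],[np.sin(h),-np.cos(h),0],[0,0,-1]])
    d=Rc.inv().apply(np.array([x,y,z])-o['position']); w=(Rc.inv()*Rt).as_rotvec()
    print('delta',np.round(d,4),np.round(w,3),'pos',np.round(o['position'],4),'t',round(o['clock'],2)); return d,w
E
python3 - <<'E'
from h import *
im,P=snap('wrist','w1.png')
for n in ['tool_case','case_lid','hasp_strap','lock_bolt','loop_tool','palette_knife','slip_brush','wood_needle']:
    for s in silhouettes(n,'wrist')[:3]:
        ys,xs=np.nonzero(s['mask']); print(n,round(s['p'],2),np.round(s['pixel']),len(xs),(xs.min(),ys.min(),xs.max(),ys.max()))
go(.42,-.12,.30,180)
E
```

```text
tool_case 0.81 [348. 206.] 28847 (np.int64(255), np.int64(125), np.int64(531), np.int64(369))
case_lid 0.58 [314. 358.] 606 (np.int64(298), np.int64(338), np.int64(325), np.int64(370))
lock_bolt 0.93 [488. 142.] 470 (np.int64(417), np.int64(131), np.int64(500), np.int64(161))
slip_brush 0.58 [350. 208.] 29207 (np.int64(255), np.int64(126), np.int64(531), np.int64(370))
slip_brush 0.27 [309. 354.] 653 (np.int64(297), np.int64(338), np.int64(325), np.int64(369))
delta [-0.4538 -0.0786  0.0498] [-0.     0.    -1.291] pos [0.37   0.3378 0.3498] t 3.27
```

View pics/w1.png

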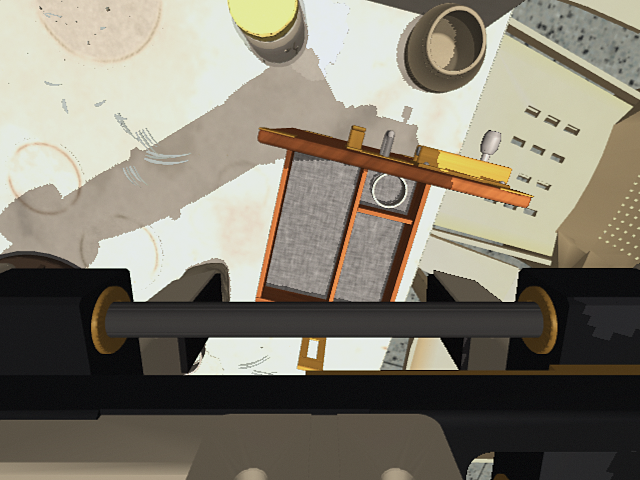

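Run:
```python
from h import *
np.set_printoptions(precision=4,suppress=True)
P=camera_params('wrist')
for n,u,v,z in [('Lb',288,152,.058),('Lf',257,302,.058),('Rb',428,185,.058),('Rf',393,301,.058),('Tdiv',358,210,.048),('Tdiv2',411,222,.048),('hasp',312,340,.12)]:
    print(n,onz(P,(u,v),z))
# silhouette rim fit: case model
c=np.array([.4077,.281]);
for yaw in (90,93,96):
    a=np.radians(yaw); ex=np.array([np.cos(a),np.sin(a)]); ey=np.array([-ex[1],ex[0]])
    print(yaw,[np.round(proj(P,[*(c+sx*.114*ex+sy*.095*ey),.058])) for sx,sy in ((1,1),(-1,1),(1,-1),(-1,-1))])
```

```text
Lb [0.312  0.3762 0.058 ]
Lf [0.3226 0.1667 0.058 ]
Rb [0.496  0.3863 0.058 ]
Rf [0.5044 0.2209 0.058 ]
Tdiv [0.4204 0.3286 0.048 ]
Tdiv2 [0.494  0.3328 0.048 ]
hasp [0.4046 0.1658 0.12  ]
90 [array([292., 137.]), array([250., 300.]), array([435., 180.]), array([380., 334.])]
93 [array([287., 140.]), array([254., 304.]), array([432., 175.]), array([385., 332.])]
96 [array([281., 143.]), array([257., 308.]), array([429., 170.]), array([390., 330.])]
```

Emit:
{"method": "jog_arm", "body": {"motion": [[[-0.454, -0.079, 0.03, 0, 0, -1.291, -1], [-0.454, -0.079, 0.03, 0, 0, -1.291, -1], [-0.454, -0.079, 0.03, 0, 0, -1.291, -1], [-0.454, -0.079, 0.03, 0, 0, -1.291, -1], [-0.454, -0.079, 0.03, 0, 0, -1.291, -1], [-0.454, -0.079, 0.03, 0, 0, -1.291, -1], [-0.454, -0.079, 0.03, 0, 0, -1.291, -1], [-0.454, -0.079, 0.03, 0, 0, -1.291, -1], [-0.454, -0.079, 0.03, 0, 0, -1.291, -1], [-0.454, -0.079, 0.03, 0, 0, -1.291, -1]]]}}

```text
clock: 4.1
position: [0.4109, -0.0333, 0.3259]
ee_rot: [0.268, 3.129, 0.001]
force: [0.6, 0.8, -0.5]
width: 0.999
gripper_force: 0.0
```

Emit:
{"method": "jog_arm", "body": {"motion": [[[0, -0.085, 0, 0, 0, -0.17, -1], [0, -0.085, 0, 0, 0, -0.17, -1], [0, -0.085, 0, 0, 0, -0.17, -1], [0, -0.085, 0, 0, 0, -0.17, -1]]]}}

```text
clock: 4.43
position: [0.3955, -0.1182, 0.3261]
ee_rot: [0.018, 3.14, 0.001]
force: [-0.4, 0.3, -0.2]
width: 0.997
gripper_force: 0.0
```

```bash
cat >> h.py <<'E'
def axis(P,m,z):
    "mask -> centre line at height z: end points (world) sorted by x"
    ys,xs=np.nonzero(m); w=np.array([onz(P,(a,b),z)[:2] for a,b in zip(xs,ys)])
    c=w.mean(0); d=np.linalg.svd(w-c,full_matrices=False)[2][0]; d=d*np.sign(d[0]); t=(w-c)@d
    return c,d,t.min(),t.max()
E
python3 - <<'E'
from h import *
np.set_printoptions(precision=4,suppress=True)
im,P=snap('wrist','w2.png')
for n,z in [('loop_tool',.005),('palette_knife',.007),('needle_tool',.005),('boxwood_tool',.007),('slip_brush',.005),('wood_needle',.005)]:
    for s in silhouettes(n,'wrist')[:3]:
        c,d,a,b=axis(P,s['mask'],z); print(n,round(s['p'],2),np.round(s['pixel']),s['mask'].sum(),c,'ang',np.degrees(np.arctan2(d[1],d[0])),'ends',c+a*d,c+b*d,b-a)
go(.42,-.12,.30,180)
E
```

```text
loop_tool 0.55 [349. 217.] 622 [ 0.4369 -0.0863] ang -10.009451130343464 ends [ 0.3721 -0.0749] [ 0.509  -0.0991] 0.1390209717441238
loop_tool 0.2 [198. 148.] 942 [ 0.3406 -0.2863] ang -79.75000347020556 ends [ 0.3362 -0.2623] [ 0.3449 -0.3105] 0.04894393961386195
palette_knife 0.79 [295. 208.] 1033 [ 0.4261 -0.1599] ang 9.164003435471864 ends [ 0.3406 -0.1737] [ 0.5232 -0.1442] 0.18496683940392128
needle_tool 0.56 [182. 225.] 286 [ 0.4406 -0.3167] ang -12.99591397371982 ends [ 0.4052 -0.3086] [ 0.4755 -0.3248] 0.07208564733225023
boxwood_tool 0.97 [116. 211.] 1225 [ 0.4153 -0.4031] ang -8.177367320635986 ends [ 0.3232 -0.3899] [ 0.5023 -0.4156] 0.1809281235921552
slip_brush 0.68 [181. 220.] 356 [ 0.4339 -0.3153] ang -13.029713801016728 ends [ 0.3726 -0.3011] [ 0.4754 -0.3249] 0.10559420230828133
slip_brush 0.27 [113. 207.] 1403 [ 0.4147 -0.404 ] ang -8.230976981990588 ends [ 0.3221 -0.3906] [ 0.5044 -0.417 ] 0.1842817075647163
delta [-0.0235 -0.0058  0.0257] [-0.    -0.    -0.004] pos [ 0.3965 -0.1141  0.3257] t 4.78
```

View pics/w2.png

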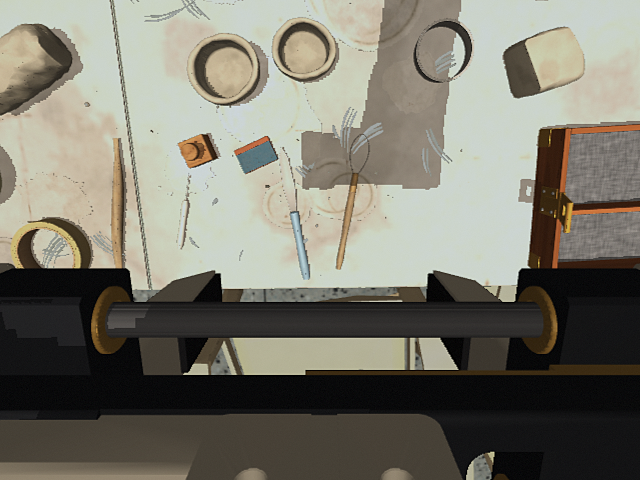

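Run:
```python
from h import *
go(.434,-.086,.10,170)
```

```text
delta [-0.0374  0.0283  0.2257] [-0.    -0.     0.171] pos [ 0.3965 -0.1141  0.3257] t 4.78
```

Emit:
{"method": "jog_arm", "body": {"motion": [[[-0.037, 0.028, 0.226, 0, 0, 0.171, 0.1], [-0.037, 0.028, 0.226, 0, 0, 0.171, 0.1], [-0.037, 0.028, 0.226, 0, 0, 0.171, 0.1], [-0.037, 0.028, 0.226, 0, 0, 0.171, 0.1], [-0.037, 0.028, 0.226, 0, 0, 0.171, 0.1], [-0.037, 0.028, 0.226, 0, 0, 0.171, 0.1], [-0.037, 0.028, 0.226, 0, 0, 0.171, 0.1], [-0.037, 0.028, 0.226, 0, 0, 0.171, 0.1]]]}}

```text
clock: 5.45
position: [0.4327, -0.0872, 0.0993]
ee_rot: [-0.276, -3.127, 0.002]
force: [0.4, -0.4, 0.6]
width: 0.479
gripper_force: 0.0
```

```bash
cat >> h.py <<'E'
def find(n,z,cam='wrist',fn=None,k=2):
    im,P=snap(cam,fn)
    for s in silhouettes(n,cam)[:k]:
        c,d,a,b=axis(P,s['mask'],z); print(n,round(s['p'],2),np.round(s['pixel']),s['mask'].sum(),np.round(c,4),'ang',round(np.degrees(np.arctan2(d[1],d[0])),1),'ends',np.round(c+a*d,4),np.round(c+b*d,4),round(b-a,4))
E
python3 - <<'E'
from h import *
find('loop_tool',.005,fn='w3.png')
# two-view height check of the handle's loop-side end is done by comparing lines
go(.434,-.086,.003,170); print(observe()['width'])
E
```

```text
loop_tool 0.61 [327. 216.] 2019 [ 0.4257 -0.0847] ang -9.7 ends [ 0.3211 -0.0668] [ 0.4944 -0.0964] 0.1758
delta [0.0008 0.0014 0.0982] [ 0.     0.002 -0.002] pos [ 0.4343 -0.0875  0.1012] t 5.55
0.4562031889498216
```

View pics/w3.png

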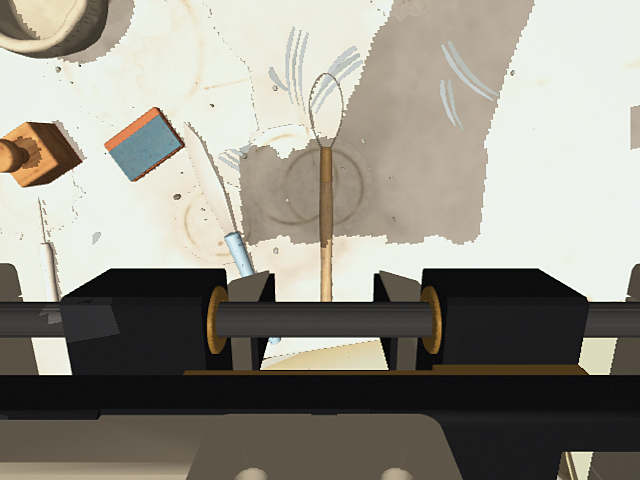

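Emit:
{"method": "jog_arm", "body": {"motion": [[[0.001, 0.001, 0.04, 0, 0, 0, 0.1], [0.001, 0.001, 0.08, 0, 0, 0, 0.1], [0.001, 0.001, 0.098, 0, 0, 0, 0.1], [0.001, 0.001, 0.098, 0, 0, 0, 0.1], [0.001, 0.001, 0.098, 0, 0, 0, 1], [0.001, 0.001, 0.098, 0, 0, 0, 1], [0.001, 0.001, 0.098, 0, 0, 0, 1], [0.001, 0.001, 0.098, 0, 0, 0, 1], [0.001, 0.001, 0.098, 0, 0, 0, 1], [0.001, 0.001, 0.098, 0, 0, 0, 1]]], "force": 20}}

```text
clock: 6.38
position: [0.4331, -0.0859, 0.0024]
ee_rot: [0.276, 3.128, 0.001]
force: [0.4, 0.1, 0.4]
width: 0.064
gripper_force: 0.0
```

Emit:
{"method": "jog_arm", "body": {"motion": [[[0, 0, -0.03, 0, 0, 0, 1], [0, 0, -0.07, 0, 0, 0, 1], [0, 0, -0.11, 0, 0, 0, 1], [0, 0, -0.147, 0, 0, 0, 1], [0, 0, -0.147, 0, 0, 0, 1]]]}}

```text
clock: 6.8
position: [0.4361, -0.0872, 0.1544]
ee_rot: [0.278, 3.12, 0.002]
force: [0.9, -0.9, -1.1]
width: 0.005
gripper_force: 0.0
```

Run:
```python
from h import *
# loop origin placed at long floor centre offset; handle towards -y (front)
c=np.array([.409,.281]);a=np.radians(93); ex=np.array([np.cos(a),np.sin(a)]); ey=np.array([-ex[1],ex[0]])
def case(u,v): return c+u*ex+v*ey
o=observe();print(o['width'],o['gripper_force'])
for n,u,v in [('loop',-.020,.020),('knife',-.025,.052),('box',0,.070),('needle',-.033-.018,-.05)]: print(n,case(u,v))
p=case(-.020,.020); go(*p,.15,83+10-0)
```

```text
0.005085624897830624 0.0
loop [0.39007413 0.25998069]
knife [0.35837966 0.25331279]
box [0.33909593 0.27733648]
needle [0.46160061 0.23268669]
delta [0.1066 0.3336 0.0043] [0.008 0.006 1.341] pos [ 0.4361 -0.0872  0.1544] t 6.8
```

Run:
```python
from h import *
find('loop_tool',.005,fn='w4.png')
```

```text
loop_tool 0.56 [325. 206.] 1429 [ 0.4302 -0.0855] ang -9.7 ends [ 0.3724 -0.0755] [ 0.4977 -0.097 ] 0.1272
```

View pics/w4.png

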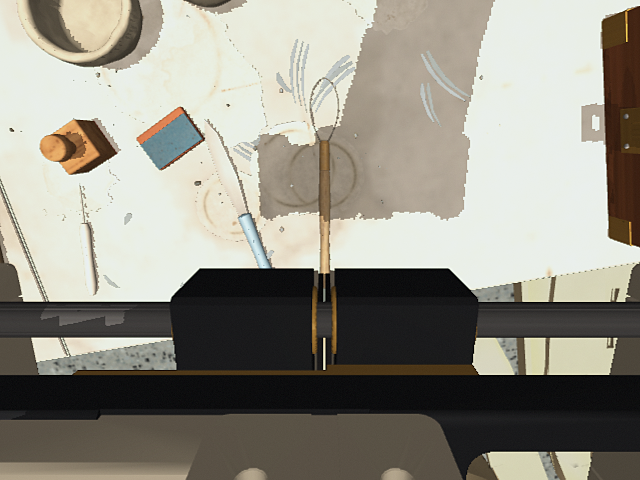

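Run:
```python
from h import *
np.set_printoptions(precision=4,suppress=True)
P=camera_params('wrist'); Tw=np.array(P['T']); 
# rebuild earlier wrist camera poses from logged TCP poses
o=observe(); T=np.eye(4);T[:3,:3]=R.from_rotvec(o['ee_rot']).as_matrix();T[:3,3]=o['position']
X=np.linalg.inv(T)@Tw
def at(p,r):
    T=np.eye(4);T[:3,:3]=R.from_rotvec(r).as_matrix();T[:3,3]=p
    return dict(P,T=T@X)
P2=at([.3955,-.1165,.326],[.018,3.14,.001]); P3=at([.4335,-.0873,.1003],[-.276,-3.127,.002])
top=camera_params('top');c=lambda u,v:(100+u/2.1,170+v/2.1)
for n,a,b,t in [('loop handle front',(326,148),(355,172),(484,178)),]:
    print('w3-w2',tri(ray(P3,a),ray(P2,b)),'w3-top',tri(ray(P3,a),ray(top,c(*t))))
print('w4-w3',tri(ray(P,(323,140)),ray(P3,(326,148))))
s,_P=snap('side','s2.png'); print('side')
for n in ['loop_tool','tool_case']:
    for q in silhouettes(n,'side')[:1]: print(n,q['pixel'])
print('tcp in side at z=.15',proj(camera_params('side'),observe()['position']),'tcp in top',proj(top,observe()['position']))
a=cv2.imread('pics/s2.png')[170:330,270:430]; cv2.imwrite('pics/v5.png',cv2.resize(a,None,fx=3.7,fy=3.7,interpolation=cv2.INTER_CUBIC))
```

```text
w3-w2 (array([ 0.3725, -0.074 ,  0.0008]), np.float64(0.003131920894707274)) w3-top (array([ 0.3728, -0.0768,  0.0173]), np.float64(0.0038876209090065463))
w4-w3 (array([ 0.3683, -0.0752,  0.3558]), np.float64(0.0013016704171776715))
side
loop_tool [325.6, 279.3]
tool_case [268.7, 197.1]
tcp in side at z=.15 [332.1713 231.758 ] tcp in top [334.0014 227.848 ]
```

View pics/v5.png

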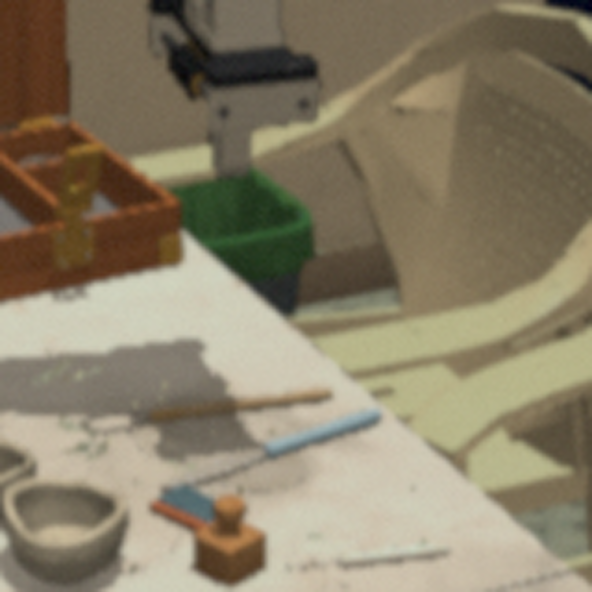

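Emit:
{"method": "jog_arm", "body": {"motion": [[[0.002, 0.0, 0, 0, 0, 0, 0.1], [0.002, 0.001, 0.03, 0, 0, 0, 0.1], [0.002, 0.001, 0.06, 0, 0, 0, 0.1], [0.002, 0.001, 0.09, 0, 0, 0, 0.1], [0.002, 0.001, 0.12, 0, 0, 0, 0.1], [0.002, 0.001, 0.148, 0, 0, 0, 0.1], [0.002, 0.001, 0.148, 0, 0, 0, 0.1], [0.002, 0.001, 0.148, 0, 0, 0, 0.1]]]}}

```text
clock: 7.72
position: [0.4287, -0.0853, -0.0003]
ee_rot: [-0.279, -3.124, 0.001]
force: [0.4, -0.1, 1.4]
width: 0.447
gripper_force: 0.0
```

Run:
```python
from h import *
s,_P=snap('side','s3.png'); snap('wrist','w5.png'); o=observe()
print(o['position'],o['force'],o['width'],proj(camera_params('side'),o['position']))
a=cv2.imread('pics/s3.png')[190:310,290:410]; a=cv2.resize(a,(390,390),interpolation=cv2.INTER_CUBIC)
b=cv2.imread('pics/w5.png')[60:400,160:500]; b=cv2.resize(b,(390,390))
cv2.imwrite('pics/v6.png',cv2.hconcat([a,b]))
```

```text
[ 0.43108444 -0.08521294  0.0015577 ] [ 0.68521318 -0.21642297 -0.1110257 ] 0.45259215568053895 [332.38750704 281.25742725]
```

View pics/v6.png

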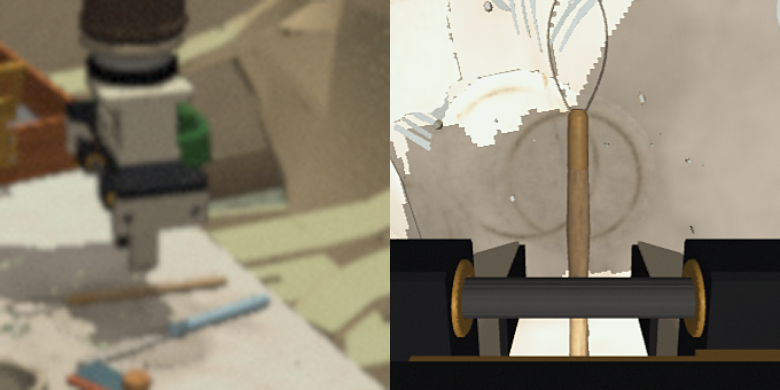

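Emit:
{"method": "jog_arm", "body": {"motion": [[[-0.003, 0, 0.005, 0, 0, 0, 0.1], [-0.003, 0, 0.01, 0, 0, 0, 0.1], [-0.003, 0, 0.013, 0, 0, 0, 0.1], [-0.003, 0, 0.016, 0, 0, 0, 0.1], [-0.003, 0, 0.016, 0, 0, 0, 0.1]]]}}

```text
clock: 8.23
position: [0.4336, -0.085, -0.0155]
ee_rot: [-0.276, -3.129, -0.0]
force: [-0.1, -0.1, -0.3]
width: 0.451
gripper_force: 0.0
```

Emit:
{"method": "jog_arm", "body": {"motion": [[[0, 0, 0.002, 0, 0, 0, 0.1], [0, 0, 0.002, 0, 0, 0, 0.1], [0, 0, 0.002, 0, 0, 0, 0.1]]]}}

```text
clock: 8.48
position: [0.4337, -0.0853, -0.0173]
ee_rot: [0.277, 3.129, 0.0]
force: [-0.3, -0.6, -0.1]
width: 0.453
gripper_force: 0.0
```

Run:
```python
from h import *
s,_P=snap('side','s4.png'); o=observe()
print(o['position'],o['force'],o['width'],proj(camera_params('side'),o['position']))
a=cv2.imread('pics/s4.png')[190:310,290:410]; a=cv2.resize(a,(480,480),interpolation=cv2.INTER_CUBIC)
cv2.imwrite('pics/v7.png',a)
```

```text
[ 0.43376561 -0.08526986 -0.0172393 ] [ 0.27910866  0.28573071 -0.39527795] 0.4480015244420105 [333.34644537 287.16126989]
```

View pics/v7.png

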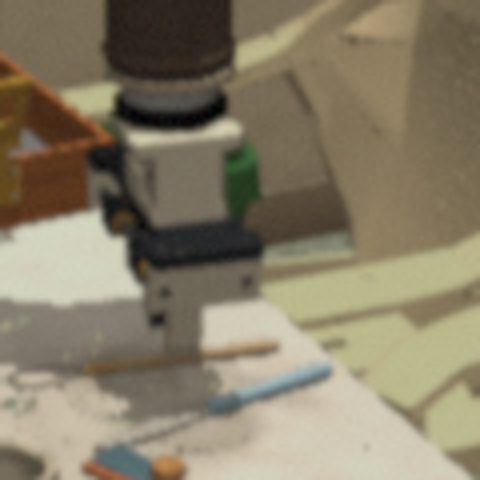

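Emit:
{"method": "jog_arm", "body": {"motion": [[[0, 0, 0.002, 0, 0, 0, 0.1], [0, 0, 0.004, 0, 0, 0, 0.1], [0, 0, 0.004, 0, 0, 0, 0.1]]]}}

```text
clock: 8.78
position: [0.4336, -0.0852, -0.0216]
ee_rot: [-0.277, -3.129, -0.0]
force: [0.3, -0.1, -0.8]
width: 0.449
gripper_force: 0.0
```

Emit:
{"method": "jog_arm", "body": {"motion": [[[0, 0, 0.002, 0, 0, 0, 0.1], [0, 0, 0.002, 0, 0, 0, 0.1]]]}}

```text
clock: 8.95
position: [0.4337, -0.0852, -0.0235]
ee_rot: [-0.277, -3.129, -0.0]
force: [-0.1, -0.5, 0.2]
width: 0.448
gripper_force: 0.0
```

Emit:
{"method": "jog_arm", "body": {"motion": [[[0, 0, 0.002, 0, 0, 0, 0.1], [0, 0, 0.002, 0, 0, 0, 0.1]]]}}

```text
clock: 9.12
position: [0.4336, -0.0852, -0.0255]
ee_rot: [-0.277, -3.129, -0.0]
force: [-0.2, 0.4, -0.4]
width: 0.45
gripper_force: 0.0
```

Emit:
{"method": "jog_arm", "body": {"motion": [[[0, 0, 0, 0, 0, 0, 1], [0, 0, 0, 0, 0, 0, 1], [0, 0, 0, 0, 0, 0, 1], [0, 0, 0, 0, 0, 0, 1], [0, 0, 0, 0, 0, 0, 1], [0, 0, 0, 0, 0, 0, 1], [0, 0, 0, 0, 0, 0, 1]]], "force": 20}}

```text
clock: 9.7
position: [0.4338, -0.0852, -0.0252]
ee_rot: [0.277, 3.129, 0.0]
force: [-0.7, 0.1, -0.2]
width: 0.015
gripper_force: 0.0
```

Emit:
{"method": "jog_arm", "body": {"motion": [[[0, 0, 0, 0, 0, 0, 0.1], [0, 0, 0, 0, 0, 0, 0.1], [0, 0, 0, 0, 0, 0, 0.1], [0, 0, 0, 0, 0, 0, 0.1], [0, 0, 0.003, 0, 0, 0, 0.1], [0, 0, 0.003, 0, 0, 0, 0.1]]]}}

```text
clock: 10.2
position: [0.4336, -0.0852, -0.0286]
ee_rot: [-0.277, -3.129, -0.0]
force: [0.4, -0.3, -0.2]
width: 0.405
gripper_force: 0.0
```

Emit:
{"method": "jog_arm", "body": {"motion": [[[0, 0, 0.002, 0, 0, 0, 0.1], [0, 0, 0.003, 0, 0, 0, 0.1], [0, 0, 0.003, 0, 0, 0, 0.1]]]}}

```text
clock: 10.45
position: [0.4336, -0.0852, -0.0315]
ee_rot: [-0.277, -3.129, -0.0]
force: [-0.1, 0.5, 0.6]
width: 0.45
gripper_force: 0.0
```

Run:
```python
from h import *
s,_P=snap('side','s5.png'); snap('wrist','w6.png');o=observe()
print(o['position'],o['force'],o['width'],proj(camera_params('side'),o['position']))
for n in ['loop_tool','palette_knife','tool_case']:
    for cam in ('wrist','side'):
        for q in silhouettes(n,cam)[:1]: print(n,cam,q['pixel'],q['mask'].sum())
a=cv2.imread('pics/s5.png')[230:310,300:380]; a=cv2.resize(a,(400,400),interpolation=cv2.INTER_CUBIC)
b=cv2.imread('pics/w6.png')[60:400,160:500]; b=cv2.resize(b,(400,400))
cv2.imwrite('pics/v8.png',cv2.hconcat([a,b]))
```

```text
[ 0.43368797 -0.08527251 -0.03135465] [0.02972632 0.35612958 0.40471087] 0.44989370596904144 [333.36319123 291.70475265]
loop_tool wrist [321.8, 234.0] 4287
loop_tool side [325.4, 278.7] 137
palette_knife wrist [104.5, 199.6] 5244
palette_knife side [355.2, 285.8] 147
tool_case side [267.7, 197.6] 6515
```

View pics/v8.png

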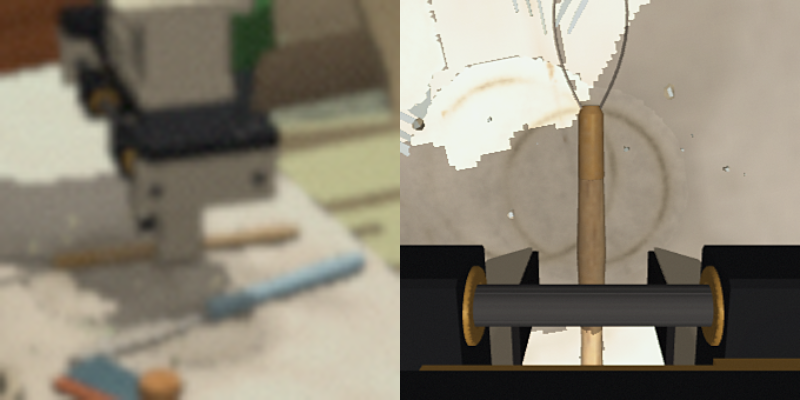

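Emit:
{"method": "jog_arm", "body": {"motion": [[[0, 0, 0.002, 0, 0, 0, 0.1], [0, 0, 0.004, 0, 0, 0, 0.1], [0, 0, 0.004, 0, 0, 0, 0.1]]]}}

```text
clock: 11.1
position: [0.4336, -0.0852, -0.0356]
ee_rot: [-0.277, -3.129, -0.0]
force: [-0.4, 0.2, 0.3]
width: 0.449
gripper_force: 0.0
```

Emit:
{"method": "jog_arm", "body": {"motion": [[[0, 0, 0.002, 0, 0, 0, 0.1], [0, 0, 0.002, 0, 0, 0, 0.1]]]}}

```text
clock: 11.27
position: [0.4338, -0.0852, -0.0367]
ee_rot: [0.278, 3.129, 0.002]
force: [-4.3, 0.7, 18.0]
width: 0.452
gripper_force: 8.7
```

Emit:
{"method": "jog_arm", "body": {"motion": [[[0, 0, 0.002, 0, 0, 0, 0.1], [0, 0, 0.002, 0, 0, 0, 0.1]]]}}

```text
clock: 11.43
position: [0.434, -0.0851, -0.037]
ee_rot: [0.279, 3.128, 0.005]
force: [-13.4, 2.3, 62.9]
width: 0.452
gripper_force: 31.0
```

Emit:
{"method": "jog_arm", "body": {"motion": [[[0, 0, -0.003, 0, 0, 0, 0.1], [0, 0, -0.005, 0, 0, 0, 0.1], [0, 0, -0.005, 0, 0, 0, 1], [0, 0, -0.005, 0, 0, 0, 1], [0, 0, -0.005, 0, 0, 0, 1], [0, 0, -0.005, 0, 0, 0, 1], [0, 0, -0.005, 0, 0, 0, 1], [0, 0, -0.005, 0, 0, 0, 1], [0, 0, -0.005, 0, 0, 0, 1]]], "force": 20}}

```text
clock: 12.18
position: [0.4337, -0.0852, -0.0344]
ee_rot: [-0.277, -3.129, 0.0]
force: [-0.5, 0.1, -0.5]
width: 0.105
gripper_force: 20.0
```

Emit:
{"method": "jog_arm", "body": {"motion": [[[0, 0, -0.03, 0, 0, 0, 1], [0, 0, -0.06, 0, 0, 0, 1], [0, 0, -0.1, 0, 0, 0, 1], [0, 0, -0.135, 0, 0, 0, 1], [0, 0, -0.135, 0, 0, 0, 1]]]}}

```text
clock: 12.6
position: [0.4369, -0.0862, 0.1056]
ee_rot: [0.277, 3.122, 0.002]
force: [1.5, -0.4, -0.5]
width: 0.105
gripper_force: 20.0
```

```bash
cat >> h.py <<'E'
C=np.array([.409,.281]);_a=np.radians(93); EX=np.array([np.cos(_a),np.sin(_a)]); EY=np.array([-EX[1],EX[0]])
def case(u,v): return C+u*EX+v*EY
E
python3 - <<'E'
from h import *
go(*case(-.020,.022),.10,93)
E
```

```text
delta [0.1091 0.332  0.0054] [0.006 0.005 1.341] pos [ 0.4369 -0.0862  0.1056] t 12.6
```

Emit:
{"method": "jog_arm", "body": {"motion": [[[0.0, 0.03, -0.035, 0, 0, 0.1, 1], [0.109, 0.332, -0.035, 0, 0, 1.341, 1], [0.109, 0.332, -0.035, 0, 0, 1.341, 1], [0.109, 0.332, -0.035, 0, 0, 1.341, 1], [0.109, 0.332, -0.035, 0, 0, 1.341, 1], [0.109, 0.332, -0.035, 0, 0, 1.341, 1], [0.109, 0.332, -0.035, 0, 0, 1.341, 1], [0.109, 0.332, -0.035, 0, 0, 1.341, 1], [0.109, 0.332, -0.035, 0, 0, 1.341, 1], [0.109, 0.332, -0.035, 0, 0, 1.341, 1]]]}}

```text
clock: 13.43
position: [0.3833, 0.2644, 0.1356]
ee_rot: [-1.875, -2.52, -0.001]
force: [0.9, -0.5, 0.4]
width: 0.107
gripper_force: 20.0
```

Emit:
{"method": "jog_arm", "body": {"motion": [[[0, 0, 0, 0, 0, 0, 1], [0, 0, 0, 0, 0, 0, 1], [0, 0, 0, 0, 0, 0, 1]]]}}

```text
clock: 13.68
position: [0.3845, 0.2599, 0.1354]
ee_rot: [1.869, 2.525, -0.001]
force: [-0.4, -1.5, -0.4]
width: 0.109
gripper_force: 20.0
```

Run:
```python
from h import *
o=observe(); print(o['width'],o['gripper_force'],o['joints'])
find('tool_case',.058,fn='w7.png',k=1); find('loop_tool',.18,k=1); find('case_lid',.2,k=1)
go(*case(-.020,.025),.05,93); cv2.imwrite('pics/v9.png',cv2.imread('pics/w7.png'))
```

```text
0.1089707571242174 19.999860501266085 [-1.51930314  0.35257941  1.05716888  2.07579469 -0.38513953  0.92450085
  0.04617857]
tool_case 0.83 [399. 117.] 76206 [0.4139 0.3472] ang 45.6 ends [0.2986 0.2295] [0.5324 0.4681] 0.3341
loop_tool 0.83 [325. 216.] 5045 [0.3746 0.2942] ang -73.5 ends [0.3528 0.3676] [0.3948 0.2261] 0.1476
case_lid 0.9 [518.  26.] 15262 [0.4129 0.3733] ang 12.3 ends [0.3449 0.3585] [0.4541 0.3823] 0.1118
delta [-0.0002  0.      0.0859] [ 0.    -0.001  0.241] pos [0.385  0.2599 0.1359] t 13.98
```

View pics/v9.png

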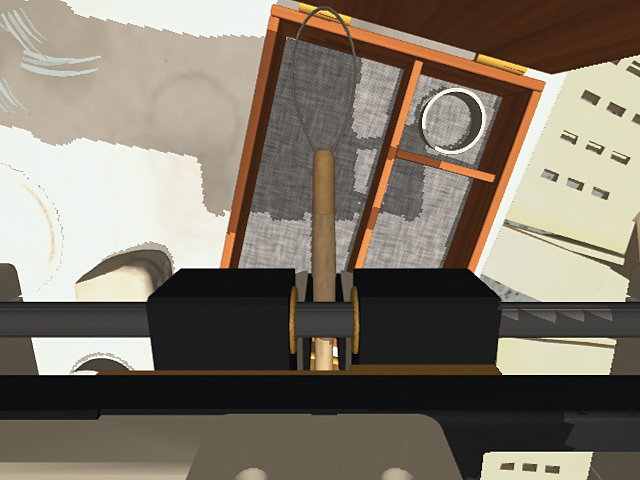

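Run:
```python
from h import *
np.set_printoptions(precision=4,suppress=True)
P=camera_params('wrist')
for n,u,v,z in [('BL',275,6,.058),('BR',543,84,.058),('Lo',220,267,.058),('Ro',480,267,.058),('div1',418,64,.048),('div2',361,267,.048),('crossR',495,178,.048),('crossL',395,152,.048)]:
    X=onz(P,(u,v),z); d=X[:2]-C; print(n,X,'case uv',d@EX,d@EY)
```

```text
BL [0.3112 0.3954 0.058 ] case uv 0.11934129214049621 0.0917189047528437
BR [0.4976 0.4025 0.058 ] case uv 0.11669564017558963 -0.09488083353722947
Lo [0.3172 0.211  0.058 ] case uv -0.06506597551179931 0.09532097321621197
Ro [0.5074 0.2688 0.058 ] case uv -0.01738256766174274 -0.09763929105780073
div1 [0.4137 0.3921 0.048 ] case uv 0.11068964620058001 -0.010503375795568141
div2 [0.4223 0.2394 0.048 ] case uv -0.04224528835838195 -0.01115084623012735
crossR [0.4962 0.3349 0.048 ] case uv 0.04926734348968538 -0.08986946703170043
crossL [0.4184 0.3311 0.048 ] case uv 0.04954044571821897 -0.01198230678423949
```

```bash
sed -i 's/C=np.array(\[.409,.281\])/C=np.array([.410,.2855])/' h.py
python3 - <<'E'
from h import *
go(*case(-.020,.025),.0,93)
E
```

```text
delta [0.0038 0.0023 0.1359] [ 0.    -0.001  0.241] pos [0.385  0.2599 0.1359] t 13.98
```

Emit:
{"method": "jog_arm", "body": {"motion": [[[0.004, 0.002, 0.02, 0, 0, 0.241, 1], [0.004, 0.002, 0.05, 0, 0, 0.241, 1], [0.004, 0.002, 0.05, 0, 0, 0.241, 1], [0.004, 0.002, 0.08, 0, 0, 0.241, 1], [0.004, 0.002, 0.11, 0, 0, 0.241, 1], [0.004, 0.002, 0.136, 0, 0, 0.241, 1], [0.004, 0.002, 0.136, 0, 0, 0.241, 1]]]}}

```text
clock: 14.57
position: [0.3837, 0.2637, -0.0024]
ee_rot: [-2.157, -2.283, 0.007]
force: [-1.4, -0.1, -0.1]
width: 0.106
gripper_force: 20.0
```

Emit:
{"method": "jog_arm", "body": {"motion": [[[0, 0, 0.005, 0, 0, 0, 1], [0, 0, 0.009, 0, 0, 0, 1], [0, 0, 0.009, 0, 0, 0, 1]]]}}

```text
clock: 14.82
position: [0.3862, 0.2656, -0.0083]
ee_rot: [-2.16, -2.281, -0.003]
force: [0.6, 0.8, 1.6]
width: 0.107
gripper_force: 20.0
```

Emit:
{"method": "jog_arm", "body": {"motion": [[[0, 0, 0.003, 0, 0, 0, 1], [0, 0, 0.006, 0, 0, 0, 1], [0, 0, 0.006, 0, 0, 0, 1]]]}}

```text
clock: 15.07
position: [0.3855, 0.2655, -0.0151]
ee_rot: [-2.16, -2.281, -0.001]
force: [-0.9, -0.5, -0.5]
width: 0.109
gripper_force: 20.0
```

Emit:
{"method": "jog_arm", "body": {"motion": [[[0, 0, 0.003, 0, 0, 0, 1], [0, 0, 0.006, 0, 0, 0, 1], [0, 0, 0.006, 0, 0, 0, 0.5], [0, 0, 0.006, 0, 0, 0, 0.5], [0, 0, 0.006, 0, 0, 0, 0.5], [0, 0, 0.006, 0, 0, 0, 0.5]]]}}

```text
clock: 15.57
position: [0.3852, 0.265, -0.0213]
ee_rot: [-2.161, -2.28, 0.001]
force: [-0.7, 0.1, 0.3]
width: 0.243
gripper_force: 0.5
```

Emit:
{"method": "jog_arm", "body": {"motion": [[[0, 0, -0.02, 0, 0, 0, 0.5], [0, 0, -0.06, 0, 0, 0, 0.5], [0, 0, -0.1, 0, 0, 0, 0.5], [0, 0, -0.14, 0, 0, 0, 0.1], [0, 0, -0.18, 0, 0, 0, 0.1], [0, 0, -0.18, 0, 0, 0, 0.1]]]}}

```text
clock: 16.07
position: [0.3889, 0.2666, 0.1645]
ee_rot: [2.161, 2.279, 0.013]
force: [1.7, 0.7, 0.6]
width: 0.415
gripper_force: 0.0
```

Run:
```python
from h import *
find('loop_tool',.017,fn='w8.png',k=1)
for n in ('palette_knife','boxwood_tool','needle_tool'): find(n,.006,cam='top',k=1)
go(.454,-.155,.10,189)
```

```text
loop_tool 0.87 [319. 216.] 1519 [0.3851 0.2633] ang -87.2 ends [0.3798 0.3718] [0.3888 0.1879] 0.1841
palette_knife 0.53 [401. 265.] 113 [ 0.3452 -0.2833] ang -66.4 ends [ 0.3384 -0.2677] [ 0.352  -0.2989] 0.034
boxwood_tool 0.79 [442. 240.] 253 [ 0.4228 -0.4045] ang -8.5 ends [ 0.3286 -0.3905] [ 0.5111 -0.4176] 0.1844
needle_tool 0.61 [414. 226.] 29 [ 0.46   -0.3206] ang -15.5 ends [ 0.4438 -0.3162] [ 0.4738 -0.3245] 0.0311
delta [-0.4225  0.0467  0.0585] [-0.002  0.    -1.675] pos [0.385  0.2645 0.1578] t 16.47
```

Run:
```python
from h import *
go(.414,-.404,.06,-8.2)
```

```text
delta [-0.6689 -0.0064  0.0989] [1.000e-03 2.000e-03 1.767e+00] pos [0.385  0.2645 0.1578] t 16.47
```

Emit:
{"method": "jog_arm", "body": {"motion": [[[-0.3, -0.003, 0, 0, 0, 0.8, 0.1], [-0.3, -0.003, 0, 0, 0, 0.8, 0.1], [-0.3, -0.003, 0, 0, 0, 0.8, 0.1], [-0.3, -0.003, 0, 0, 0, 0.8, 0.1], [-0.3, -0.003, 0, 0, 0, 0.8, 0.1], [-0.3, -0.003, 0, 0, 0, 0.8, 0.1], [-0.3, -0.003, 0, 0, 0, 0.8, 0.1], [-0.45, -0.004, 0, 0, 0, 1.3, 0.1], [-0.45, -0.004, 0, 0, 0, 1.3, 0.1], [-0.45, -0.004, 0, 0, 0, 1.3, 0.1]]]}}

```text
clock: 17.3
position: [0.4034, -0.1494, 0.1584]
ee_rot: [-3.06, -0.707, -0.0]
force: [0.8, 0.5, -0.5]
width: 0.448
gripper_force: 0.0
```

Run:
```python
from h import *
go(.414,-.404,.06,-8.2); print(observe()['joints'])
```

```text
delta [-0.1022  0.2334  0.0983] [-0.001 -0.     0.597] pos [ 0.4034 -0.1494  0.1584] t 17.3
[-0.77196328  0.28490267  1.26170436  2.12151396 -0.33391889  0.95852103
 -0.44209732]
```

Emit:
{"method": "jog_arm", "body": {"motion": [[[-0.05, 0.12, 0, 0, 0, 0.3, 0.1], [-0.05, 0.12, 0, 0, 0, 0.3, 0.1], [-0.05, 0.12, 0, 0, 0, 0.3, 0.1], [-0.102, 0.233, 0, 0, 0, 0.597, 0.1], [-0.102, 0.233, 0, 0, 0, 0.597, 0.1], [-0.102, 0.233, 0, 0, 0, 0.597, 0.1], [-0.102, 0.233, 0, 0, 0, 0.597, 0.1], [-0.102, 0.233, 0, 0, 0, 0.597, 0.1]]]}}

```text
clock: 17.97
position: [0.4137, -0.4055, 0.158]
ee_rot: [3.131, -0.224, -0.004]
force: [0.4, 0.3, 0.2]
width: 0.452
gripper_force: 0.0
```

Run:
```python
from h import *
print(observe()['joints'])
find('boxwood_tool',.007,k=1);find('needle_tool',.005,k=1); find('palette_knife',.007,k=1)
go(.414,-.404,.06,-8.2)
```

```text
[-0.04782075  0.60798283  1.14643717  1.78571822 -0.60246438  1.15278065
 -0.42177982]
needle_tool 0.89 [229. 200.] 744 [ 0.4393 -0.3162] ang -12.5 ends [ 0.3764 -0.3022] [ 0.4759 -0.3243] 0.1019
palette_knife 0.81 [ 56. 202.] 2174 [ 0.4561 -0.1547] ang 8.9 ends [ 0.3795 -0.1667] [ 0.5228 -0.1442] 0.1451
delta [-0.0023  0.0048  0.0986] [-0.001 -0.     0.009] pos [ 0.4169 -0.3997  0.1586] t 18.27
```

Emit:
{"method": "jog_arm", "body": {"motion": [[[-0.001, 0.005, 0.03, 0, 0, 0.01, 0.3], [-0.001, 0.005, 0.07, 0, 0, 0.01, 0.3], [-0.001, 0.005, 0.11, 0, 0, 0.01, 0.3], [-0.001, 0.005, 0.14, 0, 0, 0.01, 0.3], [-0.001, 0.005, 0.155, 0, 0, 0.01, 0.3], [-0.001, 0.005, 0.155, 0, 0, 0.01, 0.3]]]}}

```text
clock: 18.77
position: [0.4138, -0.4037, 0.0013]
ee_rot: [-3.13, 0.228, 0.005]
force: [-1.1, 0.2, 0.4]
width: 0.351
gripper_force: 0.0
```

Run:
```python
from h import *
find('boxwood_tool',.007,fn='w9.png',k=1); go(.416,-.404,-.0345,-8.2); find('boxwood_tool',.007,cam='top',k=1)
```

```text
boxwood_tool 0.65 [164. 150.] 7452 [ 0.4869 -0.3383] ang -9.5 ends [ 0.4261 -0.3281] [ 0.5508 -0.349 ] 0.1264
delta [ 0.0006 -0.0027  0.0394] [ 0.001 -0.001 -0.003] pos [ 0.415  -0.4066  0.0049] t 18.87
boxwood_tool 0.29 [186. 236.] 7608 [0.4204 0.338 ] ang 83.2 ends [0.3983 0.1518] [0.4445 0.5415] 0.3924
```

View pics/w9.png

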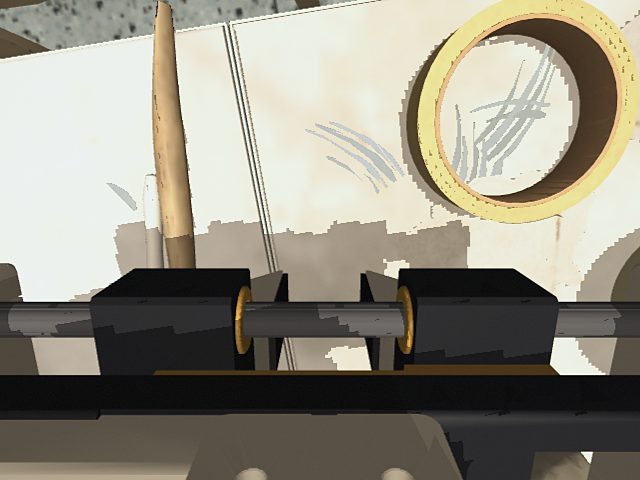

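Run:
```python
from h import *
go(.36,-.345,.12,-9.5)
```

```text
delta [-0.0637 -0.0534 -0.1144] [ 0.002 -0.003  0.019] pos [ 0.4155 -0.4074  0.0058] t 18.97
```

Emit:
{"method": "jog_arm", "body": {"motion": [[[0, 0, -0.04, 0, 0, 0, 0.3], [0, 0, -0.08, 0, 0, 0, 0.3], [-0.02, -0.02, -0.115, 0, 0, 0.02, 0.3], [-0.064, -0.052, -0.115, 0, 0, 0.02, 0.3], [-0.064, -0.052, -0.115, 0, 0, 0.02, 0.3], [-0.064, -0.052, -0.115, 0, 0, 0.02, 0.3], [-0.064, -0.052, -0.115, 0, 0, 0.02, 0.3]]]}}

```text
clock: 19.55
position: [0.3594, -0.3454, 0.1204]
ee_rot: [-3.131, 0.261, -0.006]
force: [-0.3, 0.0, 0.9]
width: 0.35
gripper_force: 0.0
```

Run:
```python
from h import *
find('boxwood_tool',.007,fn='w10.png',k=1);find('needle_tool',.005,k=1)
im=cv2.imread('pics/w10.png')[100:290,200:440]; cv2.imwrite('pics/v11.png',cv2.resize(im,None,fx=3,fy=3))
go(.50,-.341,.02,-9.5)
```

```text
boxwood_tool 0.72 [285.  95.] 3317 [ 0.4579 -0.3337] ang -8.8 ends [ 0.3606 -0.3186] [ 0.5286 -0.3446] 0.17
needle_tool 0.76 [268. 128.] 1068 [ 0.4402 -0.3165] ang -12.5 ends [ 0.3723 -0.3014] [ 0.4759 -0.3244] 0.1061
delta [ 0.1376 -0.0288  0.0994] [ 0.001 -0.001 -0.001] pos [ 0.3595 -0.3465  0.1193] t 19.75
```

Emit:
{"method": "jog_arm", "body": {"motion": [[[0.143, -0.028, 0.0, 0, 0, 0, 0.3], [0.143, -0.028, 0.0, 0, 0, 0, 0.3], [0.143, -0.028, 0.0, 0, 0, 0, 0.3], [0.143, -0.028, 0.03, 0, 0, 0, 0.3], [0.143, -0.028, 0.07, 0, 0, 0, 0.3], [0.143, -0.028, 0.11, 0, 0, 0, 0.3], [0.143, -0.028, 0.135, 0, 0, 0, 0.3], [0.143, -0.028, 0.148, 0, 0, 0, 0.3], [0.143, -0.028, 0.151, 0, 0, 0, 0.3], [0.143, -0.028, 0.152, 0, 0, 0, 0.3]]]}}

```text
clock: 20.58
position: [0.5044, -0.3425, -0.0332]
ee_rot: [3.13, -0.263, -0.001]
force: [0.1, -0.3, 0.5]
width: 0.352
gripper_force: 0.0
```

Run:
```python
from h import *
print(observe()['joints'],observe()['force'],observe()['width']); go(.505,-.341,-.034,-9.5)
```

```text
[-0.06010366  0.86615406  0.91849899  1.86303023 -0.89263766  0.88959511
 -0.43139951] [ 0.14132216 -0.32165067  0.50527699] 0.35150486731497893
delta [ 0.0004 -0.0016  0.0008] [ 0.001  0.    -0.002] pos [ 0.5044 -0.3425 -0.0332] t 20.58
```

Grip, lift slightly, carry 5 cm in -y, set down, release.

Emit:
{"method": "jog_arm", "body": {"motion": [[[0, 0, 0, 0, 0, 0, 1], [0, 0, 0, 0, 0, 0, 1], [0, 0, 0, 0, 0, 0, 1], [0, 0, 0, 0, 0, 0, 1], [0, 0, 0, 0, 0, 0, 1], [0, 0, 0, 0, 0, 0, 1], [0, 0, -0.008, 0, 0, 0, 1], [0, 0, -0.016, 0, 0, 0, 1], [0, 0, -0.016, 0, 0, 0, 1]]], "force": 25}}

```text
clock: 21.33
position: [0.5051, -0.3425, -0.0152]
ee_rot: [3.13, -0.262, 0.003]
force: [0.7, 0.4, -0.1]
width: 0.12
gripper_force: 25.0
```

Emit:
{"method": "jog_arm", "body": {"motion": [[[0, 0.02, 0, 0, 0, 0, 1], [0, 0.045, 0, 0, 0, 0, 1], [0, 0.045, 0.005, 0, 0, 0, 1], [0, 0.045, 0.012, 0, 0, 0, 1], [0, 0.045, 0.016, 0, 0, 0, 1], [0, 0.045, 0.016, 0, 0, 0, 1]]]}}

```text
clock: 21.83
position: [0.4969, -0.3863, -0.0332]
ee_rot: [3.13, -0.262, 0.0]
force: [-1.0, -1.8, 3.1]
width: 0.122
gripper_force: 25.0
```

Emit:
{"method": "jog_arm", "body": {"motion": [[[0, 0, 0, 0, 0, 0, 0.3], [0, 0, 0, 0, 0, 0, 0.3], [0, 0, 0, 0, 0, 0, 0.3], [0, 0, 0, 0, 0, 0, 0.3], [0, 0, -0.04, 0, 0, 0, 0.3], [0, 0, -0.08, 0, 0, 0, 0.3], [-0.05, 0, -0.1, 0, 0, 0, 0.3], [-0.093, 0, -0.1, 0, 0, 0, 0.3], [-0.093, 0, -0.1, 0, 0, 0, 0.3], [-0.093, 0, -0.1, 0, 0, 0, 0.3]]]}}

```text
clock: 22.67
position: [0.4015, -0.3699, 0.0675]
ee_rot: [-3.128, 0.268, -0.0]
force: [-0.4, -0.8, 0.0]
width: 0.352
gripper_force: 0.0
```

Run:
```python
from h import *
find('boxwood_tool',.007,k=1);find('needle_tool',.005,k=1);find('palette_knife',.007,k=1);find('boxwood_tool',.007,cam='top',k=2); go(.455,-.378,-.034,-9.5)
```

```text
boxwood_tool 0.89 [322. 153.] 4924 [ 0.4572 -0.3796] ang -8.6 ends [ 0.3545 -0.3641] [ 0.5417 -0.3924] 0.1894
needle_tool 0.82 [238. 201.] 1298 [ 0.4413 -0.3169] ang -13.0 ends [ 0.3961 -0.3064] [ 0.476  -0.3249] 0.0821
palette_knife 0.79 [ 28. 262.] 2394 [ 0.4166 -0.1615] ang 8.1 ends [ 0.3367 -0.1728] [ 0.4747 -0.1532] 0.1394
boxwood_tool 0.52 [187. 240.] 7667 [0.42   0.3383] ang 84.1 ends [0.4011 0.1545] [0.4401 0.5348] 0.3823
delta [ 0.0498 -0.0009  0.1005] [ 0.  0. -0.] pos [ 0.4058 -0.3707  0.0665] t 23.07
```

Emit:
{"method": "jog_arm", "body": {"motion": [[[0.043, 0, 0.02, 0, 0, -0.016, 0.3], [0.043, 0, 0.06, 0, 0, -0.016, 0.3], [0.043, 0, 0.09, 0, 0, -0.016, 0.3], [0.043, 0, 0.1, 0, 0, -0.016, 0.3], [0.043, 0, 0.1, 0, 0, -0.016, 1], [0.043, 0, 0.1, 0, 0, -0.016, 1], [0.043, 0, 0.1, 0, 0, -0.016, 1], [0.043, 0, 0.1, 0, 0, -0.016, 1], [0.043, 0, 0.1, 0, 0, -0.016, 1], [0.043, 0, 0.1, 0, 0, -0.016, 1]]], "force": 25}}

```text
clock: 23.9
position: [0.4478, -0.3781, -0.0326]
ee_rot: [3.132, -0.237, 0.001]
force: [-0.9, 0.4, 3.7]
width: 0.144
gripper_force: 25.0
```

Emit:
{"method": "jog_arm", "body": {"motion": [[[0, 0, -0.03, 0, 0, 0, 1], [0, 0, -0.07, 0, 0, 0, 1], [0, 0, -0.11, 0, 0, 0, 1], [0, 0, -0.15, 0, 0, 0, 1], [0, 0, -0.18, 0, 0, 0, 1], [0, 0, -0.18, 0, 0, 0, 1]]]}}

```text
clock: 24.4
position: [0.4491, -0.3808, 0.153]
ee_rot: [3.128, -0.237, 0.011]
force: [-0.1, -1.8, -0.4]
width: 0.143
gripper_force: 25.0
```

Run:
```python
from h import *
print(observe()['width'],observe()['gripper_force'],observe()['joints']); go(*case(0,.058),.145,93)
```

```text
0.14312209985479138 24.994792738580145 [-0.10783043  0.62612693  1.1443661   1.77723217 -0.62752754  1.1484517
 -0.48650653]
delta [-0.1961 -0.641   0.0038] [ 0.01  -0.002 -1.775] pos [ 0.4491 -0.3808  0.153 ] t 24.4
```

Emit:
{"method": "jog_arm", "body": {"motion": [[[-0.1, -0.33, 0, 0, 0, -0.9, 1], [-0.1, -0.33, 0, 0, 0, -0.9, 1], [-0.1, -0.33, 0, 0, 0, -0.9, 1], [-0.1, -0.33, 0, 0, 0, -0.9, 1], [-0.1, -0.33, 0, 0, 0, -0.9, 1], [-0.1, -0.33, 0, 0, 0, -0.9, 1], [-0.1, -0.33, 0, 0, 0, -0.9, 1], [-0.15, -0.49, 0, 0, 0, -1.4, 1], [-0.15, -0.49, 0, 0, 0, -1.4, 1], [-0.15, -0.49, 0, 0, 0, -1.4, 1]]]}}

```text
clock: 25.23
position: [0.3863, 0.0361, 0.1468]
ee_rot: [-2.674, -1.647, -0.002]
force: [0.6, 0.0, -0.9]
width: 0.146
gripper_force: 25.0
```

Run:
```python
from h import *
print(observe()['width'],observe()['gripper_force'],observe()['joints']); go(*case(0,.058),.145,93)
```

```text
0.14615448908947432 24.99110215692781 [-1.23886913  0.11802391  1.14508772  2.22059446 -0.14159816  0.87651912
 -0.47218272]
delta [ 0.2046 -0.1414  0.0021] [ 0.    -0.001 -0.519] pos [0.3863 0.0361 0.1468] t 25.23
```

Emit:
{"method": "jog_arm", "body": {"motion": [[[0.205, -0.141, 0, 0, 0, -0.519, 1], [0.205, -0.141, 0, 0, 0, -0.519, 1], [0.205, -0.141, 0, 0, 0, -0.519, 1], [0.205, -0.141, 0, 0, 0, -0.519, 1], [0.205, -0.141, 0, 0, 0, -0.519, 1], [0.205, -0.141, 0, 0, 0, -0.519, 1], [0.205, -0.141, 0, 0, 0, -0.519, 1], [0.205, -0.141, 0, 0, 0, -0.519, 1], [0.205, -0.141, 0, 0, 0, -0.519, 1]]]}}

```text
clock: 25.98
position: [0.355, 0.2799, 0.1465]
ee_rot: [2.169, 2.271, -0.001]
force: [0.5, -0.3, 0.3]
width: 0.147
gripper_force: 25.0
```

Run:
```python
from h import *
o=observe();print(o['width'],o['gripper_force']); go(*case(0,.058),.0,93)
find('boxwood_tool',.18,k=1);find('loop_tool',.017,k=1)
```

```text
0.14653072092061953 24.994510879623704
delta [ 0.0028 -0.0028  0.1465] [-0.     0.001 -0.006] pos [0.355  0.2799 0.1465] t 25.98
boxwood_tool 0.91 [323. 225.] 7159 [0.3541 0.3103] ang -88.0 ends [0.3517 0.3765] [0.3566 0.2378] 0.1388
loop_tool 0.94 [355. 218.] 1212 [0.3841 0.2813] ang -87.2 ends [0.3819 0.328 ] [0.3866 0.2312] 0.0969
```

Emit:
{"method": "jog_arm", "body": {"motion": [[[0.003, -0.003, 0.03, 0, 0, 0, 1], [0.003, -0.003, 0.07, 0, 0, 0, 1], [0.003, -0.003, 0.11, 0, 0, 0, 1], [0.003, -0.003, 0.14, 0, 0, 0, 1], [0.003, -0.003, 0.15, 0, 0, 0, 1], [0.003, -0.003, 0.155, 0, 0, 0, 1]]]}}

```text
clock: 26.68
position: [0.3517, 0.2821, -0.0093]
ee_rot: [2.171, 2.27, -0.004]
force: [-0.9, -0.4, 0.4]
width: 0.146
gripper_force: 25.0
```

Emit:
{"method": "jog_arm", "body": {"motion": [[[0, 0, 0.005, 0, 0, 0, 1], [0, 0, 0.01, 0, 0, 0, 1], [0, 0, 0.01, 0, 0, 0, 1]]]}}

```text
clock: 26.93
position: [0.3526, 0.2843, -0.0176]
ee_rot: [-2.169, -2.272, -0.003]
force: [-0.7, 0.7, -0.2]
width: 0.147
gripper_force: 25.0
```

Emit:
{"method": "jog_arm", "body": {"motion": [[[0, 0, 0.001, 0, 0, 0, 0.5], [0, 0, 0.001, 0, 0, 0, 0.5], [0, 0, 0.001, 0, 0, 0, 0.5], [0, 0, -0.02, 0, 0, 0, 0.5], [0, 0, -0.06, 0, 0, 0, 0.5], [0, 0, -0.1, 0, 0, 0, 0.5], [0, 0, -0.14, 0, 0, 0, 0.3], [0, 0, -0.18, 0, 0, 0, 0.3], [0, 0, -0.18, 0, 0, 0, 0.3]]]}}

```text
clock: 27.68
position: [0.3554, 0.2858, 0.168]
ee_rot: [-2.17, -2.27, -0.015]
force: [1.6, 0.9, -0.4]
width: 0.344
gripper_force: 0.0
```

Run:
```python
from h import *
find('boxwood_tool',.019,k=1);find('loop_tool',.017,k=1)
for n in ('palette_knife','needle_tool'): find(n,.006,cam='top',k=1)
go(.454,-.155,.12,189)
```

```text
boxwood_tool 0.77 [316. 207.] 2266 [0.3521 0.2932] ang -87.2 ends [0.348  0.3784] [0.3565 0.2017] 0.1769
loop_tool 0.62 [359. 231.] 1288 [0.3846 0.2696] ang -87.5 ends [0.3801 0.3752] [0.3876 0.202 ] 0.1734
palette_knife 0.52 [358. 234.] 172 [ 0.4236 -0.1614] ang 8.9 ends [ 0.3511 -0.1728] [ 0.514  -0.1472] 0.1649
needle_tool 0.29 [220. 233.] 3557 [0.4342 0.2676] ang 61.5 ends [0.3672 0.1442] [0.565  0.5083] 0.4144
delta [-0.4421  0.0824  0.0416] [-3.000e-03  1.000e-03 -1.682e+00] pos [0.3515 0.283  0.1608] t 28.08
```

Emit:
{"method": "jog_arm", "body": {"motion": [[[-0.2, 0.04, 0, 0, 0, -0.8, 0.2], [-0.2, 0.04, 0, 0, 0, -0.8, 0.2], [-0.2, 0.04, 0, 0, 0, -0.8, 0.2], [-0.2, 0.04, 0, 0, 0, -0.8, 0.2], [-0.2, 0.04, 0, 0, 0, -0.8, 0.2], [-0.442, 0.082, 0, 0, 0, -1.3, 0.2], [-0.442, 0.082, 0, 0, 0, -1.3, 0.2], [-0.442, 0.082, 0, 0, 0, -1.3, 0.2], [-0.442, 0.082, 0, 0, 0, -1.5, 0.2], [-0.442, 0.082, 0, 0, 0, -1.5, 0.2]]]}}

```text
clock: 28.92
position: [0.4336, -0.0574, 0.1613]
ee_rot: [-0.735, -3.054, 0.001]
force: [0.8, 1.1, -0.8]
width: 0.402
gripper_force: 0.0
```

Run:
```python
from h import *
print(observe()['joints']); find('palette_knife',.007,k=1); go(.454,-.155,.05,189)
```

```text
[-0.76684399  0.19629338  0.92409705  2.0934534  -0.19325501  0.93880827
  1.36179961]
palette_knife 0.97 [202. 226.] 1561 [ 0.3943 -0.165 ] ang 9.8 ends [ 0.3381 -0.1747] [ 0.4578 -0.154 ] 0.1215
delta [-0.0605 -0.0735  0.1121] [-0.003  0.001 -0.636] pos [ 0.4341 -0.0616  0.1618] t 29.02
```

Emit:
{"method": "jog_arm", "body": {"motion": [[[-0.06, -0.074, 0, 0, 0, -0.636, 0.2], [-0.06, -0.074, 0, 0, 0, -0.636, 0.2], [-0.06, -0.074, 0, 0, 0, -0.636, 0.2], [-0.06, -0.074, 0.03, 0, 0, -0.636, 0.2], [-0.06, -0.074, 0.06, 0, 0, -0.636, 0.2], [-0.06, -0.074, 0.09, 0, 0, -0.636, 0.2], [-0.06, -0.074, 0.112, 0, 0, -0.636, 0.2], [-0.06, -0.074, 0.112, 0, 0, -0.636, 0.2]]]}}

```text
clock: 29.68
position: [0.4499, -0.148, 0.0459]
ee_rot: [0.247, -3.124, -0.002]
force: [-0.9, -0.5, -0.1]
width: 0.401
gripper_force: 0.0
```

Run:
```python
from h import *
print(observe()['joints'][[2,6]]); find('palette_knife',.007,k=1); go(.454,-.155,-.034,189)
```

```text
[0.64700165 2.36365351]
palette_knife 0.62 [310. 170.] 5022 [ 0.4114 -0.1625] ang 9.0 ends [ 0.3375 -0.1743] [ 0.5246 -0.1445] 0.1895
delta [-0.0008 -0.0061  0.0835] [ 0.    -0.003  0.001] pos [ 0.4524 -0.1491  0.0495] t 29.78
```

Emit:
{"method": "jog_arm", "body": {"motion": [[[-0.001, -0.006, 0.0, 0, 0, 0, 0.2], [-0.001, -0.006, 0.03, 0, 0, 0, 0.2], [-0.001, -0.006, 0.06, 0, 0, 0, 0.2], [-0.001, -0.006, 0.083, 0, 0, 0, 0.2], [-0.001, -0.006, 0.083, 0, 0, 0, 1], [-0.001, -0.006, 0.083, 0, 0, 0, 1], [-0.001, -0.006, 0.083, 0, 0, 0, 1], [-0.001, -0.006, 0.083, 0, 0, 0, 1], [-0.001, -0.006, 0.083, 0, 0, 0, 1], [-0.001, -0.006, 0.083, 0, 0, 0, 1]]], "force": 25}}

```text
clock: 30.62
position: [0.4568, -0.1552, -0.0315]
ee_rot: [-0.25, 3.128, -0.001]
force: [-0.5, 0.3, 9.6]
width: 0.121
gripper_force: 25.0
```

Emit:
{"method": "jog_arm", "body": {"motion": [[[0, 0, -0.03, 0, 0, 0, 1], [0, 0, -0.07, 0, 0, 0, 1], [0, 0, -0.11, 0, 0, 0, 1], [0, 0, -0.15, 0, 0, 0, 1], [0, 0, -0.18, 0, 0, 0, 1], [0, 0, -0.18, 0, 0, 0, 1]]]}}

```text
clock: 31.12
position: [0.4585, -0.1563, 0.153]
ee_rot: [-0.249, 3.122, -0.002]
force: [2.3, -0.4, -0.5]
width: 0.122
gripper_force: 25.0
```

Run:
```python
from h import *
print(observe()['width'],observe()['gripper_force']); go(*case(-.025,.041),.145,93)
```

```text
0.12229486132022249 24.999453112322954
delta [0.0215 0.4234 0.0069] [0.006 0.009 1.677] pos [ 0.4585 -0.1563  0.153 ] t 31.12
```

Emit:
{"method": "jog_arm", "body": {"motion": [[[0.0, 0.2, 0, 0, 0, 0.8, 1], [0.0, 0.2, 0, 0, 0, 0.8, 1], [0.0, 0.2, 0, 0, 0, 0.8, 1], [0.0, 0.2, 0, 0, 0, 0.8, 1], [0.0, 0.2, 0, 0, 0, 0.8, 1], [0.021, 0.423, 0, 0, 0, 1.3, 1], [0.021, 0.423, 0, 0, 0, 1.3, 1], [0.021, 0.423, 0, 0, 0, 1.3, 1], [0.021, 0.423, 0, 0, 0, 1.5, 1], [0.021, 0.423, 0, 0, 0, 1.67, 1]]]}}

```text
clock: 31.95
position: [0.3872, 0.1811, 0.1474]
ee_rot: [-1.324, -2.849, -0.002]
force: [0.6, -1.0, 0.4]
width: 0.119
gripper_force: 25.0
```

Run:
```python
from h import *
print(observe()['width'],observe()['gripper_force']); go(*case(-.025,.041),.145,93)
```

```text
0.11865271460269058 24.994090434192913
delta [0.0699 0.0369 0.0025] [ 0.001 -0.001  0.649] pos [0.3872 0.1811 0.1474] t 31.95
```

Emit:
{"method": "jog_arm", "body": {"motion": [[[0.07, 0.037, 0, 0, 0, 0.649, 1], [0.07, 0.037, 0, 0, 0, 0.649, 1], [0.07, 0.037, 0, 0, 0, 0.649, 1], [0.07, 0.037, 0, 0, 0, 0.649, 1], [0.07, 0.037, 0, 0, 0, 0.649, 1], [0.07, 0.037, 0, 0, 0, 0.649, 1], [0.07, 0.037, 0, 0, 0, 0.649, 1], [0.07, 0.037, 0, 0, 0, 0.649, 1]]]}}

```text
clock: 32.62
position: [0.3706, 0.2569, 0.147]
ee_rot: [2.152, 2.289, 0.0]
force: [-0.7, -1.1, -1.0]
width: 0.125
gripper_force: 25.0
```

Run:
```python
from h import *
find('palette_knife',.18,k=1)
print(observe()['width'],observe()['gripper_force']); go(*case(-.025,.041),-.004,93)
```

```text
palette_knife 0.94 [323. 149.] 9948 [0.3674 0.3119] ang -86.5 ends [0.3635 0.3754] [0.3733 0.2151] 0.1607
0.12599918790208645 24.999242972771754
delta [ 0.0015 -0.0003  0.151 ] [ 0.    -0.     0.008] pos [0.3707 0.2569 0.147 ] t 32.72
```

Emit:
{"method": "jog_arm", "body": {"motion": [[[0.001, 0, 0.03, 0, 0, 0, 1], [0.001, 0, 0.07, 0, 0, 0, 1], [0.001, 0, 0.11, 0, 0, 0, 1], [0.001, 0, 0.14, 0, 0, 0, 1], [0.001, 0, 0.151, 0, 0, 0, 1], [0.001, 0, 0.154, 0, 0, 0, 1], [0.001, 0, 0.154, 0, 0, 0, 1], [0.001, 0, 0.154, 0, 0, 0, 0.55], [0.001, 0, 0.154, 0, 0, 0, 0.55], [0.001, 0, 0.154, 0, 0, 0, 0.55]]]}}

```text
clock: 33.55
position: [0.3713, 0.2588, -0.0061]
ee_rot: [2.155, 2.285, 0.003]
force: [0.8, -0.4, 0.1]
width: 0.222
gripper_force: 0.0
```

Emit:
{"method": "jog_arm", "body": {"motion": [[[0, 0, 0, 0, 0, 0, 0.5], [0, 0, -0.02, 0, 0, 0, 0.5], [0, 0, -0.06, 0, 0, 0, 0.5], [0, 0, -0.1, 0, 0, 0, 0.5], [0, 0, -0.14, 0, 0, 0, 0.3], [0, 0, -0.18, 0, 0, 0, 0.3], [0, 0, -0.18, 0, 0, 0, 0.3]]]}}

```text
clock: 34.13
position: [0.374, 0.26, 0.1789]
ee_rot: [-2.156, -2.284, -0.014]
force: [1.3, 1.3, -0.0]
width: 0.343
gripper_force: 0.0
```

Run:
```python
from h import *
find('boxwood_tool',.019,k=1,fn='w12.png');find('loop_tool',.017,k=1);find('palette_knife',.018,k=1)
go(.4405,-.3168,.12,-13)
```

```text
boxwood_tool 0.92 [300. 180.] 2304 [0.3522 0.292 ] ang -87.2 ends [0.3479 0.3791] [0.3573 0.1883] 0.191
loop_tool 0.71 [339. 212.] 1394 [0.384  0.2611] ang -86.7 ends [0.3774 0.3746] [0.3883 0.1881] 0.1869
palette_knife 0.61 [324. 170.] 2722 [0.3692 0.292 ] ang -86.6 ends [0.3641 0.3788] [0.3751 0.1907] 0.1884
delta [-0.5773  0.0375  0.0529] [1.000e-03 3.000e-03 1.855e+00] pos [0.3698 0.2574 0.1718] t 34.43
```

Emit:
{"method": "jog_arm", "body": {"motion": [[[-0.3, 0.02, 0, 0, 0, 0.8, 0.2], [-0.3, 0.02, 0, 0, 0, 0.8, 0.2], [-0.3, 0.02, 0, 0, 0, 0.8, 0.2], [-0.3, 0.02, 0, 0, 0, 0.8, 0.2], [-0.3, 0.02, 0, 0, 0, 0.8, 0.2], [-0.3, 0.02, 0, 0, 0, 0.8, 0.2], [-0.45, 0.03, 0, 0, 0, 1.3, 0.2], [-0.45, 0.03, 0, 0, 0, 1.3, 0.2], [-0.45, 0.03, 0, 0, 0, 1.3, 0.2], [-0.45, 0.03, 0, 0, 0, 1.3, 0.2]]]}}

```text
clock: 35.27
position: [0.4208, -0.1504, 0.1721]
ee_rot: [-3.081, -0.613, 0.002]
force: [0.5, 0.6, 0.7]
width: 0.397
gripper_force: 0.0
```

Run:
```python
from h import *
print(observe()['joints']); go(.4405,-.3168,.08,-13)
```

```text
[-0.75875538  0.30449562  1.254301    2.06703914 -0.34302652  1.0057777
 -0.50730913]
delta [-0.0454  0.1613  0.0921] [0.    0.002 0.62 ] pos [ 0.4208 -0.1504  0.1721] t 35.27
```

Emit:
{"method": "jog_arm", "body": {"motion": [[[-0.02, 0.08, 0, 0, 0, 0.31, 0.2], [-0.02, 0.08, 0, 0, 0, 0.31, 0.2], [-0.045, 0.161, 0, 0, 0, 0.62, 0.2], [-0.045, 0.161, 0.02, 0, 0, 0.62, 0.2], [-0.045, 0.161, 0.05, 0, 0, 0.62, 0.2], [-0.045, 0.161, 0.09, 0, 0, 0.62, 0.2], [-0.045, 0.161, 0.09, 0, 0, 0.62, 0.2], [-0.045, 0.161, 0.09, 0, 0, 0.62, 0.2]]]}}

```text
clock: 35.93
position: [0.4404, -0.3137, 0.0814]
ee_rot: [-3.121, 0.348, 0.009]
force: [0.2, 0.0, 1.6]
width: 0.401
gripper_force: 0.0
```

Run:
```python
from h import *
find('needle_tool',.005,k=2,fn='w13.png');go(.4405,-.3168,-.0345,-13)
```

```text
needle_tool 0.79 [326. 232.] 1110 [ 0.44   -0.3166] ang -12.8 ends [ 0.3894 -0.3051] [ 0.4762 -0.3249] 0.0891
delta [-0.0019  0.0024  0.1189] [ 0.001 -0.     0.006] pos [ 0.4429 -0.3148  0.0844] t 36.03
```

Emit:
{"method": "jog_arm", "body": {"motion": [[[-0.002, 0.002, 0.03, 0, 0, 0, 0.3], [-0.002, 0.002, 0.07, 0, 0, 0, 0.3], [-0.002, 0.002, 0.1, 0, 0, 0, 0.3], [-0.002, 0.002, 0.119, 0, 0, 0, 0.3], [-0.002, 0.002, 0.119, 0, 0, 0, 1], [-0.002, 0.002, 0.119, 0, 0, 0, 1], [-0.002, 0.002, 0.119, 0, 0, 0, 1], [-0.002, 0.002, 0.119, 0, 0, 0, 1], [-0.002, 0.002, 0.119, 0, 0, 0, 1], [-0.002, 0.002, 0.119, 0, 0, 0, 1]]], "force": 25}}

```text
clock: 36.87
position: [0.4419, -0.3161, -0.0344]
ee_rot: [3.122, -0.345, 0.005]
force: [1.2, 2.2, 10.2]
width: 0.088
gripper_force: 25.0
```

Emit:
{"method": "jog_arm", "body": {"motion": [[[0, 0, -0.03, 0, 0, 0, 1], [0, 0, -0.07, 0, 0, 0, 1], [0, 0, -0.11, 0, 0, 0, 1], [0, 0, -0.15, 0, 0, 0, 1], [0, 0, -0.18, 0, 0, 0, 1], [0, 0, -0.18, 0, 0, 0, 1]]]}}

```text
clock: 37.37
position: [0.4424, -0.3185, 0.1502]
ee_rot: [3.118, -0.346, 0.012]
force: [1.0, -0.9, -0.3]
width: 0.091
gripper_force: 25.0
```

Run:
```python
from h import *
print(observe()['width'],observe()['gripper_force']); go(*case(-.015,-.05),.145,93)
```

```text
0.09094225472320266 24.999323543161154
delta [-0.1119 -0.5812  0.0026] [ 0.01  -0.003 -1.844] pos [ 0.4424 -0.3185  0.1502] t 37.37
```

Emit:
{"method": "jog_arm", "body": {"motion": [[[-0.06, -0.3, 0, 0, 0, -0.9, 1], [-0.06, -0.3, 0, 0, 0, -0.9, 1], [-0.06, -0.3, 0, 0, 0, -0.9, 1], [-0.06, -0.3, 0, 0, 0, -0.9, 1], [-0.06, -0.3, 0, 0, 0, -0.9, 1], [-0.06, -0.3, 0, 0, 0, -0.9, 1], [-0.06, -0.3, 0, 0, 0, -0.9, 1], [-0.09, -0.45, 0, 0, 0, -1.4, 1], [-0.09, -0.45, 0, 0, 0, -1.4, 1], [-0.09, -0.45, 0, 0, 0, -1.4, 1]]]}}

```text
clock: 38.2
position: [0.4496, 0.1032, 0.1444]
ee_rot: [-2.729, -1.555, -0.002]
force: [1.7, -0.4, 0.3]
width: 0.092
gripper_force: 25.0
```

Run:
```python
from h import *
print(observe()['width'],observe()['gripper_force'],observe()['joints']); go(*case(-.015,-.05),.145,93)
```

```text
0.09166931285768892 24.996857196092606 [-1.15084987  0.31831477  1.03904581  2.07115748 -0.34336283  0.93305675
 -0.46018093]
delta [ 0.1519 -0.0771 -0.0004] [ 0.    -0.001 -0.587] pos [0.4496 0.1032 0.1444] t 38.2
```

Emit:
{"method": "jog_arm", "body": {"motion": [[[0.152, -0.077, -0.01, 0, 0, -0.587, 1], [0.152, -0.077, -0.01, 0, 0, -0.587, 1], [0.152, -0.077, -0.01, 0, 0, -0.587, 1], [0.152, -0.077, -0.01, 0, 0, -0.587, 1], [0.152, -0.077, -0.01, 0, 0, -0.587, 1], [0.152, -0.077, -0.01, 0, 0, -0.587, 1], [0.152, -0.077, -0.01, 0, 0, -0.587, 1], [0.152, -0.077, -0.01, 0, 0, -0.587, 1]]]}}

```text
clock: 38.87
position: [0.4626, 0.2692, 0.154]
ee_rot: [2.175, 2.266, -0.001]
force: [-1.0, -0.6, 0.1]
width: 0.093
gripper_force: 25.0
```

Run:
```python
from h import *
print(observe()['width'],observe()['gripper_force']);find('needle_tool',.185,k=1); go(*case(-.015,-.05),-.019,93)
```

```text
0.0931307780641173 24.998910846188664
needle_tool 0.73 [323. 275.] 2309 [0.4626 0.27  ] ang -87.6 ends [0.4613 0.3031] [0.4645 0.2254] 0.0777
delta [ 0.0041 -0.0018  0.1731] [ 0.     0.    -0.011] pos [0.4627 0.2692 0.1541] t 38.97
```

Emit:
{"method": "jog_arm", "body": {"motion": [[[0.0, -0.002, 0.03, 0, 0, 0, 1], [0.0, -0.002, 0.07, 0, 0, 0, 1], [0, -0.002, 0.11, 0, 0, 0, 1], [0, -0.002, 0.14, 0, 0, 0, 1], [0, -0.002, 0.16, 0, 0, 0, 1], [0, -0.002, 0.168, 0, 0, 0, 1], [0, -0.002, 0.171, 0, 0, 0, 1], [0, -0.002, 0.172, 0, 0, 0, 0.55], [0, -0.002, 0.172, 0, 0, 0, 0.55], [0, -0.002, 0.172, 0, 0, 0, 0.55]]]}}

```text
clock: 39.8
position: [0.4616, 0.271, -0.0167]
ee_rot: [2.171, 2.27, 0.003]
force: [-0.3, 0.0, -0.4]
width: 0.212
gripper_force: 0.0
```

Emit:
{"method": "jog_arm", "body": {"motion": [[[0, 0, 0, 0, 0, 0, 0.5], [0, 0, -0.02, 0, 0, 0, 0.5], [0, 0, -0.06, 0, 0, 0, 0.5], [0, 0, -0.1, 0, 0, 0, 0.5], [0, 0, -0.14, 0, 0, 0, 0.5], [0, 0, -0.18, 0, 0, 0, 1], [0, 0, -0.22, 0, 0, 0, 1], [-0.03, 0, -0.27, 0, 0, 0, 1], [-0.06, 0, -0.29, 0, 0, 0, 1], [-0.06, 0, -0.29, 0, 0, 0, 1]]]}}

```text
clock: 40.63
position: [0.4661, 0.2061, 0.2772]
ee_rot: [2.175, 2.264, 0.011]
force: [1.8, -0.1, -1.4]
width: 0.008
gripper_force: 0.0
```

Run:
```python
from h import *
find('needle_tool',.017,k=2,fn='w14.png')
for n in ('boxwood_tool','loop_tool','palette_knife'): find(n,.018,k=1)
print(observe()['position'],observe()['joints'])
for q in silhouettes('case_lid','wrist')[:1]: ys,xs=np.nonzero(q['mask']); print(q['p'],xs.min(),ys.min(),xs.max(),ys.max())
cv2.imwrite('pics/v15.png',cv2.imread('pics/w14.png'))
```

```text
needle_tool 0.93 [319. 144.] 470 [0.4609 0.2659] ang -87.0 ends [0.4589 0.3046] [0.4643 0.2014] 0.1033
boxwood_tool 0.56 [225. 124.] 1697 [0.3516 0.291 ] ang -87.5 ends [0.3477 0.3795] [0.356 0.188] 0.1916
loop_tool 0.78 [257. 151.] 967 [0.3836 0.2624] ang -87.0 ends [0.3802 0.3277] [0.3875 0.1901] 0.1377
palette_knife 0.62 [245. 122.] 1745 [0.369  0.2899] ang -86.8 ends [0.364  0.3785] [0.3746 0.1918] 0.187
[0.46257687 0.21147816 0.27085413] [-1.27164873  0.22472142  0.92009685  1.77343916 -0.18736084  1.23792989
 -0.25512132]
0.96 175 0 369 2
```

View pics/v15.png

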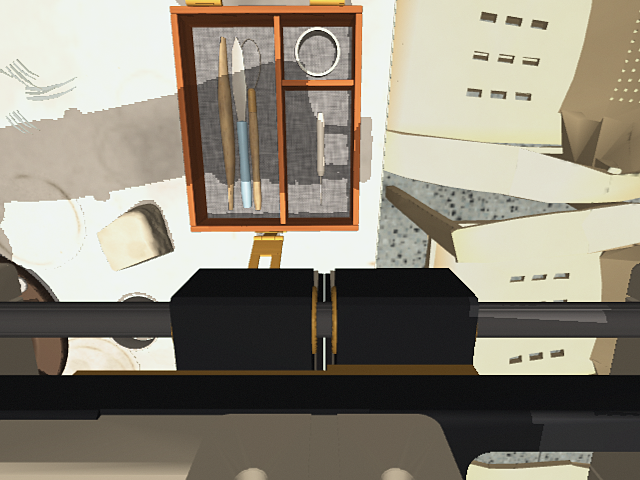

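Run:
```python
from h import *
np.set_printoptions(precision=4,suppress=True)
P=camera_params('wrist')
for n,u,v,z in [('BL',170,8,.058),('BR',362,7,.058),('FL',190,232,.058),('FR',358,230,.058),('hingeL',208,2,.062),('haspbase',267,236,.071),('haspL',250,268,.12),('haspR',278,268,.12)]:
    X=onz(P,(u,v),z); d=X[:2]-C; print(n,X,'case uv',d@EX,d@EY)
go(*case(.155,.06),.31,93); go(*case(.155,.06),.225,93)
```

```text
BL [0.3047 0.3949 0.058 ] case uv 0.11474758441475655 0.099418957303113
BR [0.4905 0.4045 0.058 ] case uv 0.11460532973709475 -0.08658535621762019
FL [0.315  0.1719 0.058 ] case uv -0.10851434408279478 0.10077181497361573
FR [0.5021 0.1831 0.058 ] case uv -0.10703935602415858 -0.08663356312093211
hingeL [0.3428 0.4006 0.062 ] case uv 0.11844520880929922 0.06106120444150972
haspbase [0.4028 0.1748 0.071 ] case uv -0.11021735967750206 0.012950733038173786
haspL [0.3938 0.1546 0.12  ] case uv -0.12982273919005433 0.023029098068792424
haspR [0.4209 0.156  0.12  ] case uv -0.1299355132684579 -0.004139769498038985
delta [ 0.2311 -0.1102 -0.0393] [-0.001  0.002 -0.006] pos [0.4627 0.2113 0.271 ] t 41.08
delta [ 0.2313 -0.1101  0.0457] [-0.001  0.002 -0.006] pos [0.4627 0.2113 0.271 ] t 41.08
```

Emit:
{"method": "jog_arm", "body": {"motion": [[[0, 0, -0.04, 0, 0, 0, 1], [0.1, -0.05, -0.042, 0, 0, 0, 1], [0.1, -0.05, -0.042, 0, 0, 0, 1], [0.1, -0.05, -0.042, 0, 0, 0, 1], [0.231, -0.11, -0.042, 0, 0, 0, 1], [0.231, -0.11, -0.042, 0, 0, 0, 1], [0.231, -0.11, -0.042, 0, 0, 0, 1], [0.231, -0.11, -0.042, 0, 0, 0, 1], [0.231, -0.11, -0.042, 0, 0, 0, 1]]]}}

```text
clock: 41.83
position: [0.3385, 0.4418, 0.312]
ee_rot: [2.16, 2.28, -0.004]
force: [-0.2, 0.1, 0.2]
width: 0.004
gripper_force: 0.0
```

Emit:
{"method": "jog_arm", "body": {"motion": [[[0, 0, 0.02, 0, 0, 0, 1], [0, 0, 0.05, 0, 0, 0, 1], [0, 0, 0.086, 0, 0, 0, 1], [0, 0, 0.086, 0, 0, 0, 1]]]}}

```text
clock: 42.17
position: [0.3405, 0.4331, 0.222]
ee_rot: [2.169, 2.268, -0.015]
force: [-1.4, -0.3, 0.1]
width: 0.004
gripper_force: 0.0
```

Run:
```python
from h import *
o=observe(); print(o['position'],o['force'],o['joints'])
go(*case(.155,.06),.225,93)
```

```text
[0.34053664 0.43309537 0.22195867] [-1.44184724 -0.32309435  0.10853483] [-1.58232649  0.34900005  0.78953071  1.74442478 -0.26387929  1.16919959
 -0.67143847]
delta [ 0.004   0.0016 -0.0031] [-0.005  0.009 -0.008] pos [0.3405 0.4331 0.222 ] t 42.17
```

Emit:
{"method": "jog_arm", "body": {"motion": [[[-0.01, 0, 0, 0, 0, 0, 1], [-0.02, 0, 0, 0, 0, 0, 1], [-0.03, 0, 0, 0, 0, 0, 1], [-0.04, 0, 0, 0, 0, 0, 1], [-0.05, 0, 0, 0, 0, 0, 1], [-0.06, 0, 0, 0, 0, 0, 1], [-0.07, 0, 0, 0, 0, 0, 1], [-0.07, 0, 0, 0, 0, 0, 1]]]}}

```text
clock: 42.83
position: [0.3466, 0.364, 0.2283]
ee_rot: [-2.173, -2.268, 0.001]
force: [-0.1, -0.6, 0.2]
width: 0.003
gripper_force: 0.0
```

Emit:
{"method": "jog_arm", "body": {"motion": [[[-0.01, 0, 0, 0, 0, 0, 1], [-0.02, 0, 0, 0, 0, 0, 1], [-0.03, 0, 0, 0, 0, 0, 1], [-0.04, 0, 0, 0, 0, 0, 1], [-0.05, 0, 0, 0, 0, 0, 1], [-0.06, 0, 0, 0, 0, 0, 1], [-0.06, 0, 0, 0, 0, 0, 1]]]}}

```text
clock: 43.42
position: [0.3492, 0.304, 0.228]
ee_rot: [2.174, 2.268, -0.001]
force: [-1.0, 0.8, 0.1]
width: 0.01
gripper_force: 0.0
```

Run:
```python
from h import *
snap('top','t2.png'); 
for q in silhouettes('case_lid','top')[:1]: ys,xs=np.nonzero(q['mask']); print(q['p'],xs.min(),ys.min(),xs.max(),ys.max(),len(xs))
snap('side','s6.png')
for q in silhouettes('case_lid','side')[:1]: ys,xs=np.nonzero(q['mask']); print(q['p'],xs.min(),ys.min(),xs.max(),ys.max(),len(xs))
```

```text
0.84 159 194 186 269 485
0.82 236 154 301 209 2552
```

Emit:
{"method": "jog_arm", "body": {"motion": [[[-0.01, 0, -0.01, 0, 0, 0, 1], [-0.01, 0, -0.01, 0, 0, 0, 1], [-0.01, 0, -0.01, 0, 0, 0, 1], [-0.01, 0, -0.01, 0, 0, 0, 1], [-0.01, 0, -0.01, 0, 0, 0, 1], [-0.01, 0, -0.01, 0, 0, 0, 1], [-0.01, 0, -0.01, 0, 0, 0, 1], [-0.01, 0, -0.01, 0, 0, 0, 1], [-0.01, 0, -0.01, 0, 0, 0, 1], [-0.01, 0, -0.01, 0, 0, 0, 1]]]}}

```text
clock: 44.45
position: [0.3493, 0.2966, 0.2379]
ee_rot: [2.17, 2.271, -0.0]
force: [-0.3, 0.1, -0.1]
width: 0.002
gripper_force: 0.0
```

Run:
```python
from h import *
snap('side','s7.png'); snap('wrist','w15.png')
for n in ('case_lid','hasp_strap','lock_bolt','bolt_knob'):
  for c in ('side','wrist'):
    for q in silhouettes(n,c)[:2]: ys,xs=np.nonzero(q['mask']); print(n,c,round(q['p'],2),q['pixel'],xs.min(),ys.min(),xs.max(),ys.max(),len(xs))
P=camera_params('side')
for th in (0,.3,.6,1.0): print(th,[np.round(proj(P,[*case(.117-.231*np.cos(th),v),.063+.231*np.sin(th)])) for v in (-.095,.095)])
```

```text
case_lid side 0.92 [276.1, 204.4] 237 194 317 218 966
case_lid side 0.31 [331.8, 318.8] 322 303 341 327 359
case_lid wrist 0.67 [384.5, 185.7] 284 99 489 300 34406
hasp_strap side 0.62 [289.7, 213.7] 285 209 297 227 156
hasp_strap side 0.34 [279.8, 223.4] 237 194 318 252 3156
0 [array([320., 223.]), array([263., 235.])]
0.3 [array([318., 201.]), array([260., 212.])]
0.6 [array([313., 179.]), array([255., 189.])]
1.0 [array([304., 154.]), array([246., 163.])]
```

Run:
```python
from h import *
go(*case(-.19,.0),.24,93)
```

```text
delta [-0.2038  0.0615 -0.002 ] [ 0.     0.    -0.007] pos [0.3493 0.2966 0.2379] t 44.95
```

Emit:
{"method": "jog_arm", "body": {"motion": [[[-0.05, 0.015, -0.05, 0, 0, 0, 1], [-0.1, 0.03, -0.05, 0, 0, 0, 1], [-0.15, 0.045, -0.05, 0, 0, 0, 1], [-0.204, 0.061, -0.05, 0, 0, 0, 1], [-0.204, 0.061, 0, 0, 0, 0, 1], [-0.204, 0.061, 0, 0, 0, 0, 1], [-0.204, 0.061, 0, 0, 0, 0, 1], [-0.204, 0.061, 0, 0, 0, 0, 1], [-0.204, 0.061, 0, 0, 0, 0, 1], [-0.204, 0.061, 0, 0, 0, 0, 1]]]}}

```text
clock: 45.78
position: [0.4197, 0.0967, 0.2385]
ee_rot: [2.168, 2.272, 0.001]
force: [-0.3, 1.0, 0.6]
width: 0.008
gripper_force: 0.0
```

Run:
```python
from h import *
np.set_printoptions(precision=4,suppress=True)
im,P=snap('wrist','w16.png'); cv2.imwrite('pics/v16.png',im[60:300,120:520,::-1].repeat(2,0).repeat(2,1))
for n in ('case_lid','hasp_strap','lock_bolt','bolt_knob','hasp_end'):
    for q in silhouettes(n,'wrist')[:2]: ys,xs=np.nonzero(q['mask']); print(n,round(q['p'],2),q['pixel'],xs.min(),ys.min(),xs.max(),ys.max(),len(xs))
snap('side')
for q in silhouettes('case_lid','side')[:1]: ys,xs=np.nonzero(q['mask']); print('side',q['p'],xs.min(),ys.min(),xs.max(),ys.max(),len(xs))
for n,u,v,z in [('rimFL',-.114,.095,.068),('FR',-.114,-.095,.068),('hinge hasp',-.117,0,.071)]: print(n,proj(P,[*case(u,v),z]))
print(observe()['position'])
```

```text
case_lid 0.83 [320.8, 64.9] 211 0 428 131 27630
hasp_strap 0.78 [305.3, 159.0] 293 132 333 179 1559
lock_bolt 0.95 [382.4, 82.5] 342 71 416 88 794
bolt_knob 0.82 [381.6, 82.0] 340 71 416 88 797
bolt_knob 0.33 [313.3, 161.3] 293 131 333 180 1618
hasp_end 0.91 [315.1, 161.2] 293 131 333 179 1597
side 0.7 238 200 317 234 1561
rimFL [221.8129 131.957 ]
FR [424.8051 131.0575]
hinge hasp [323.2932 134.7733]
[0.4195 0.0958 0.2381]
```

View pics/v16.png

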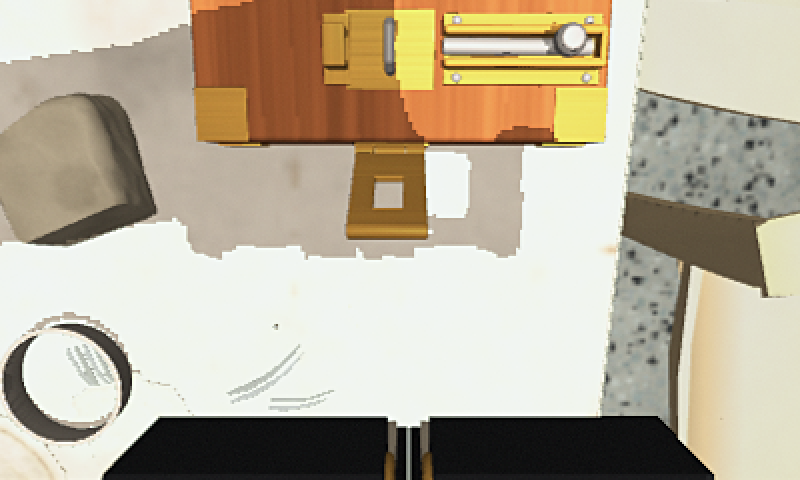

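```bash
cat >> h.py <<'E'
def uv(X): d=np.array(X)[:2]-C; return round(d@EX,4),round(d@EY,4)
E
python3 - <<'E'
from h import *
from scipy.optimize import brentq
P=camera_params('wrist')
print('lid front L/R',uv(onz(P,(215,131),.068)),uv(onz(P,(423,131),.068)))
h=onz(P,(315,134),.071); print('hinge',h,uv(h))
print('staple',uv(onz(P,(315,82.5),.083)),'knob',onz(P,(405.5,79),.106),uv(onz(P,(405.5,79),.106)))
for uh in (-.121,-.118,-.115):
    f=lambda t: proj(P,[*case(uh+.07*np.cos(t),.005),.071+.07*np.sin(t)])[1]-178
    try: print(uh,'theta',brentq(f,1.5,2.4))
    except Exception as e: print(uh,f(1.6),f(2.3))
E
```

```text
lid front L/R (np.float64(-0.1139), np.float64(0.1015)) (np.float64(-0.115), np.float64(-0.0929))
hinge [0.40816394 0.1680268  0.071     ] (np.float64(-0.1172), np.float64(0.008))
staple (np.float64(-0.0742), np.float64(0.0072)) knob [0.48054374 0.21385508 0.106     ] (np.float64(-0.0752), np.float64(-0.0667))
-0.121 theta 2.0282285320232587
-0.118 theta 2.079113296790209
-0.115 theta 2.1318423153280515
```

Run:
```python
from h import *
go(*case(-.185,.004),.0685,93)
```

```text
delta [ 0.0049 -0.0036  0.1696] [ 0.     0.    -0.007] pos [0.4195 0.0958 0.2381] t 46.18
```

Emit:
{"method": "jog_arm", "body": {"motion": [[[0.005, -0.004, 0.03, 0, 0, 0, 1], [0.005, -0.004, 0.07, 0, 0, 0, 1], [0.005, -0.004, 0.11, 0, 0, 0, 1], [0.005, -0.004, 0.15, 0, 0, 0, 1], [0.005, -0.004, 0.17, 0, 0, 0, 1], [0.005, -0.004, 0.17, 0, 0, 0, 1], [0.005, -0.004, 0.17, 0, 0, 0, 1]]]}}

```text
clock: 46.77
position: [0.4149, 0.0995, 0.0678]
ee_rot: [2.172, 2.269, -0.004]
force: [0.1, -0.6, 1.0]
width: 0.003
gripper_force: 0.0
```

Run:
```python
from h import *
print(uv(observe()['position'])); go(*case(-.118+.0355,.004),.0685,93);go(*case(-.118+.0525,.004),.0595,93)
```

```text
(np.float64(-0.186), np.float64(0.0048))
delta [ 0.1035 -0.     -0.0009] [-0.002  0.002 -0.008] pos [0.4149 0.0995 0.0678] t 46.77
delta [ 0.1205 -0.0002  0.0081] [-0.002  0.002 -0.008] pos [0.4149 0.0995 0.0678] t 46.77
```

Push the hasp over in small steps.

Emit:
{"method": "jog_arm", "body": {"motion": [[[0.012, 0, 0, 0, 0, 0, 1], [0.024, 0, 0, 0, 0, 0, 1], [0.036, 0, 0, 0, 0, 0, 1], [0.048, 0, 0, 0, 0, 0, 1], [0.06, 0, 0, 0, 0, 0, 1], [0.072, 0, 0, 0, 0, 0, 1], [0.084, 0, 0, 0, 0, 0, 1], [0.094, 0, 0, 0, 0, 0, 1], [0.103, 0, 0, 0, 0, 0, 1]]]}}

```text
clock: 47.52
position: [0.4104, 0.2046, 0.0679]
ee_rot: [2.17, 2.272, -0.001]
force: [0.9, -0.5, 0.5]
width: 0.009
gripper_force: 0.2
```

Emit:
{"method": "jog_arm", "body": {"motion": [[[0.006, 0, 0.003, 0, 0, 0, 1], [0.012, 0, 0.006, 0, 0, 0, 1], [0.017, 0, 0.0085, 0, 0, 0, 1], [0.017, 0, 0.0085, 0, 0, 0, 1], [0.017, 0, 0.0085, 0, 0, 0, 1]]]}}

```text
clock: 47.93
position: [0.4097, 0.2186, 0.0587]
ee_rot: [2.171, 2.268, -0.004]
force: [0.4, -5.4, -3.1]
width: 0.001
gripper_force: 2.3
```

Run:
```python
from h import *
o=observe(); print(uv(o['position']),o['position'],o['force'])
snap('side','s8.png')
for q in silhouettes('hasp_strap','side')[:2]: ys,xs=np.nonzero(q['mask']); print(q['p'],xs.min(),ys.min(),xs.max(),ys.max(),len(xs))
```

```text
(np.float64(-0.0668), np.float64(0.0038)) [0.40970932 0.21861848 0.05869897] [ 0.42679757 -5.42203832 -3.12586755]
0.66 277 212 293 227 119
```

Emit:
{"method": "jog_arm", "body": {"motion": [[[-0.008, 0, 0, 0, 0, 0, 1], [-0.012, 0, -0.02, 0, 0, 0, 1], [-0.01, 0, -0.035, 0, 0, 0, 1], [0.005, 0, -0.035, 0, 0, 0, 1], [0.017, 0, -0.035, 0, 0, 0, 1], [0.017, 0, -0.035, 0, 0, 0, 1]]]}}

```text
clock: 48.53
position: [0.4086, 0.2407, 0.0939]
ee_rot: [-2.166, -2.275, -0.001]
force: [-0.6, -0.0, 0.2]
width: 0.004
gripper_force: 0.0
```

Emit:
{"method": "jog_arm", "body": {"motion": [[[0, 0, 0.01, 0, 0, 0, 1], [0, 0, 0.02, 0, 0, 0, 1], [0, 0, 0.03, 0, 0, 0, 1], [0, 0, 0.04, 0, 0, 0, 1], [0, 0, 0.045, 0, 0, 0, 1], [0, 0, 0.05, 0, 0, 0, 1], [0, 0, 0.05, 0, 0, 0, 1]]]}}

```text
clock: 49.12
position: [0.4087, 0.2364, 0.0434]
ee_rot: [2.171, 2.27, -0.003]
force: [-0.3, 0.0, 0.7]
width: 0.004
gripper_force: 0.0
```

Run:
```python
from h import *
o=observe(); print(uv(o['position']),o['position'],o['force'])
```

```text
(np.float64(-0.0489), np.float64(0.0039)) [0.4086754  0.23642884 0.04338194] [-0.33666189  0.036808    0.65848586]
```

Tip is at about 80 mm; press on to the strap.

Emit:
{"method": "jog_arm", "body": {"motion": [[[0, 0, 0.002, 0, 0, 0, 1], [0, 0, 0.004, 0, 0, 0, 1], [0, 0, 0.004, 0, 0, 0, 1]]]}}

```text
clock: 49.37
position: [0.4092, 0.2372, 0.0404]
ee_rot: [2.171, 2.271, 0.0]
force: [-0.2, -0.2, -1.4]
width: 0.005
gripper_force: 0.0
```

Emit:
{"method": "jog_arm", "body": {"motion": [[[0, 0, 0.0015, 0, 0, 0, 1], [0, 0, 0.0025, 0, 0, 0, 1], [0, 0, 0.0025, 0, 0, 0, 1]]]}}

```text
clock: 49.62
position: [0.4095, 0.2374, 0.0383]
ee_rot: [2.171, 2.271, 0.001]
force: [-0.8, -1.5, 7.8]
width: 0.008
gripper_force: 4.1
```

Emit:
{"method": "jog_arm", "body": {"motion": [[[0, 0, 0.001, 0, 0, 0, 1], [0, 0, 0.001, 0, 0, 0, 1], [0, 0, 0.001, 0, 0, 0, 1]]]}}

```text
clock: 49.87
position: [0.4096, 0.2375, 0.0378]
ee_rot: [-2.171, -2.271, -0.002]
force: [-3.1, -1.9, 14.8]
width: 0.005
gripper_force: 7.3
```

Emit:
{"method": "jog_arm", "body": {"motion": [[[0, 0, -0.02, 0, 0, 0, 1], [-0.05, 0, -0.05, 0, 0, 0, 1], [-0.1, 0, -0.09, 0, 0, 0, 1], [-0.14, 0, -0.1, 0, 0, 0, 1], [-0.14, 0, -0.1, 0, 0, 0, 1], [-0.14, 0, -0.1, 0, 0, 0, 1], [-0.14, 0, -0.1, 0, 0, 0, 1]]]}}

```text
clock: 50.45
position: [0.416, 0.0964, 0.1379]
ee_rot: [-2.174, -2.267, -0.005]
force: [-0.8, 0.6, 0.6]
width: 0.004
gripper_force: 0.0
```

Run:
```python
from h import *
np.set_printoptions(precision=4,suppress=True)
im,P=snap('wrist','w17.png'); print(observe()['position'],uv(observe()['position']))
for n in ('hasp_strap','hasp_end','lock_bolt','bolt_knob'):
    for q in silhouettes(n,'wrist')[:2]: ys,xs=np.nonzero(q['mask']); print(n,round(q['p'],2),q['pixel'],xs.min(),ys.min(),xs.max(),ys.max(),len(xs))
print('exp flat hasp: hinge',proj(P,[*case(-.118,.0075),.071]),'end',proj(P,[*case(-.048,.0075),.073]),'end at .2rad',proj(P,[*case(-.118+.07*np.cos(.2),.0075),.071+.07*np.sin(.2)]),'knob exp',proj(P,[.4805,.2139,.106]))
```

```text
[0.4155 0.0977 0.1372] (np.float64(-0.1878), np.float64(0.0043))
hasp_strap 0.7 [325.2, 77.2] 289 11 340 139 5244
hasp_end 0.68 [326.3, 74.3] 289 11 342 140 5359
lock_bolt 0.75 [413.7, 57.4] 352 38 460 65 1609
bolt_knob 0.61 [418.5, 57.2] 353 38 460 65 1588
exp flat hasp: hinge [316.81   133.8915] end [315.1942  17.2077] end at .2rad [314.8073  13.359 ] knob exp [448.3306  51.2318]
```

Run:
```python
from h import *
go(*case(-.0752,-.118),.0537,93)
```

```text
delta [0.1128 0.1223 0.0825] [-0.001  0.001 -0.005] pos [0.415  0.0983 0.1364] t 50.7
```

Emit:
{"method": "jog_arm", "body": {"motion": [[[0.04, 0.04, 0, 0, 0, 0, 1], [0.08, 0.08, 0, 0, 0, 0, 1], [0.113, 0.122, 0, 0, 0, -0.005, 1], [0.113, 0.122, 0, 0, 0, -0.005, 1], [0.113, 0.122, 0.03, 0, 0, -0.005, 1], [0.113, 0.122, 0.06, 0, 0, -0.005, 1], [0.113, 0.122, 0.082, 0, 0, -0.005, 1], [0.113, 0.122, 0.082, 0, 0, -0.005, 1], [0.113, 0.122, 0.082, 0, 0, -0.005, 1]]]}}

```text
clock: 51.45
position: [0.531, 0.2157, 0.0537]
ee_rot: [-2.164, -2.277, 0.006]
force: [0.1, -0.4, 0.5]
width: 0.007
gripper_force: 0.0
```

Run:
```python
from h import *
np.set_printoptions(precision=4,suppress=True)
im,P=snap('wrist','w18.png'); o=observe();print(o['position'],uv(o['position']),o['force'])
go(*case(-.0752,-.092),.0537,93);go(*case(-.0752,-.046),.0537,93)
```

```text
[0.5322 0.2158 0.0551] (np.float64(-0.076), np.float64(-0.1184)) [ 0.2687 -0.8162  0.1008]
delta [ 0.0008 -0.0264  0.0014] [-0.     0.001 -0.002] pos [0.5322 0.2158 0.0551] t 51.5
delta [ 0.0007 -0.0724  0.0015] [-0.     0.001 -0.002] pos [0.5322 0.2158 0.0551] t 51.5
```

Emit:
{"method": "jog_arm", "body": {"motion": [[[0, -0.008, 0.001, 0, 0, 0, 1], [0, -0.016, 0.001, 0, 0, 0, 1], [0, -0.024, 0.001, 0, 0, 0, 1], [0, -0.03, 0.001, 0, 0, 0, 1], [0, -0.036, 0.001, 0, 0, 0, 1], [0, -0.042, 0.001, 0, 0, 0, 1], [0, -0.048, 0.001, 0, 0, 0, 1], [0, -0.048, 0.001, 0, 0, 0, 1]]]}}

```text
clock: 52.17
position: [0.483, 0.2135, 0.0541]
ee_rot: [-2.164, -2.276, 0.001]
force: [0.2, -0.0, -0.2]
width: 0.005
gripper_force: 0.1
```

Emit:
{"method": "jog_arm", "body": {"motion": [[[0, -0.005, 0, 0, 0, 0, 1], [0, -0.01, 0, 0, 0, 0, 1], [0, -0.014, 0, 0, 0, 0, 1], [0, -0.018, 0, 0, 0, 0, 1], [0, -0.018, 0, 0, 0, 0, 1]]]}}

```text
clock: 52.58
position: [0.4652, 0.2124, 0.0538]
ee_rot: [-2.165, -2.276, 0.001]
force: [-0.2, 0.3, 0.9]
width: 0.005
gripper_force: 0.1
```

Run:
```python
from h import *
o=observe();print(o['position'],uv(o['position']),o['force'])
```

```text
[0.46522035 0.21240885 0.05382179] (np.float64(-0.0759), np.float64(-0.0513)) [-0.22873641  0.34537405  0.86919975]
```

Emit:
{"method": "jog_arm", "body": {"motion": [[[0, -0.003, 0, 0, 0, 0, 1], [0, -0.006, 0, 0, 0, 0, 1], [0, -0.006, 0, 0, 0, 0, 1]]]}}

```text
clock: 52.83
position: [0.4603, 0.2121, 0.054]
ee_rot: [2.165, 2.276, 0.0]
force: [1.9, -0.8, -0.1]
width: 0.005
gripper_force: 1.0
```

Emit:
{"method": "jog_arm", "body": {"motion": [[[0, -0.003, 0, 0, 0, 0, 1], [0, -0.003, 0, 0, 0, 0, 1]]]}}

```text
clock: 53.0
position: [0.4596, 0.2121, 0.0546]
ee_rot: [2.163, 2.273, 0.005]
force: [8.1, 0.7, -3.1]
width: 0.001
gripper_force: 3.8
```

Run:
```python
from h import *
np.set_printoptions(precision=4,suppress=True)
im,P=snap('wrist','w19.png'); o=observe();print(uv(o['position']),o['force'])
for q in silhouettes('lock_bolt','wrist')[:2]: ys,xs=np.nonzero(q['mask']); print(round(q['p'],2),q['pixel'],xs.min(),ys.min(),xs.max(),ys.max(),len(xs))
im,P=snap('top','t3.png')
for q in silhouettes('lock_bolt','top')[:2]: ys,xs=np.nonzero(q['mask']); print('top',round(q['p'],2),q['pixel'],xs.min(),ys.min(),xs.max(),ys.max(),len(xs))
```

```text
(np.float64(-0.0759), np.float64(-0.0457)) [ 8.1911  1.0054 -3.5532]
0.65 [179.2, 276.7] 170 271 194 285 277
```

Emit:
{"method": "jog_arm", "body": {"motion": [[[0, -0.002, 0, 0, 0, 0, 1], [0, -0.003, 0, 0, 0, 0, 1], [0, -0.003, 0, 0, 0, 0, 1]]]}}

```text
clock: 53.45
position: [0.4592, 0.2122, 0.0553]
ee_rot: [2.162, 2.271, 0.01]
force: [14.1, -0.1, -2.6]
width: 0.006
gripper_force: 6.7
```

Emit:
{"method": "jog_arm", "body": {"motion": [[[0, 0.01, 0, 0, 0, 0, 1], [0, 0.025, 0, 0, 0, 0, 1], [0, 0.025, -0.04, 0, 0, 0, 1], [0, 0.025, -0.08, 0, 0, 0, 1], [-0.06, -0.02, -0.12, 0, 0, 0, 1], [-0.11, -0.05, -0.16, 0, 0, 0, 1], [-0.14, -0.05, -0.18, 0, 0, 0, 1], [-0.14, -0.05, -0.18, 0, 0, 0, 1], [-0.14, -0.05, -0.18, 0, 0, 0, 1], [-0.14, -0.05, -0.18, 0, 0, 0, 1]]]}}

```text
clock: 54.28
position: [0.4109, 0.0653, 0.2354]
ee_rot: [-2.169, -2.267, -0.005]
force: [-0.1, 0.8, -0.1]
width: 0.006
gripper_force: 0.0
```

Run:
```python
from h import *
np.set_printoptions(precision=4,suppress=True)
im,P=snap('wrist','w20.png'); o=observe();print(o['position'],uv(o['position']),o['force'])
for n in ('lock_bolt','hasp_strap','case_lid'):
  for q in silhouettes(n,'wrist')[:2]: ys,xs=np.nonzero(q['mask']); print(n,round(q['p'],2),q['pixel'],xs.min(),ys.min(),xs.max(),ys.max(),len(xs))
print('knob at 0:',proj(P,[*case(-.0752,-.0667),.106]),'home:',proj(P,[*case(-.0752,-.0207),.106]))
print('hasp flat hinge/end L,R',[proj(P,[*case(u,v),.073]) for u in (-.118,-.048) for v in (.0235,-.0085)],'at .15 rad',proj(P,[*case(-.118+.07*np.cos(.15),.0075),.073+.07*np.sin(.15)]))
# bright round knob: grey (unsaturated) pixels near lid
g=cv2.cvtColor(im,cv2.COLOR_RGB2HSV); r=proj(P,[*case(-.0752,-.04),.106]).astype(int)
for c in range(r[0]-60,r[0]+61,6): print(c,g[max(r[1],0),c].tolist(),end=' ')
```

```text
[0.4109 0.0684 0.2347] (np.float64(-0.2168), np.float64(0.0105)) [ 0.2495  0.6476 -0.312 ]
lock_bolt 0.77 [350.0, 44.0] 304 29 378 50 816
lock_bolt 0.72 [324.3, 69.0] 306 9 344 105 2681
hasp_strap 0.66 [322.4, 67.0] 306 9 345 105 2724
hasp_strap 0.37 [331.9, 54.0] 221 0 441 106 22313
case_lid 0.85 [345.2, 45.0] 222 0 441 97 18187
knob at 0: [420.53    38.3186] home: [362.0363  38.7695]
hasp flat hinge/end L,R [array([308.4754, 101.2509]), array([344.0525, 100.9921]), array([307.1166,  14.6419]), array([344.5601,  14.3468])] at .15 rad [325.8941  11.3592]
326 [15, 8, 245] 332 [24, 169, 178] 338 [28, 146, 241] 344 [24, 166, 206] 350 [11, 180, 217] 356 [17, 177, 65] 362 [45, 4, 246] 368 [48, 5, 245] 374 [17, 218, 76] 380 [17, 184, 79] 386 [17, 182, 84] 392 [17, 180, 85] 398 [17, 183, 67] 404 [16, 187, 60] 410 [16, 182, 77] 416 [17, 179, 80] 422 [16, 179, 81] 428 [17, 182, 80] 434 [16, 184, 68] 440 [94, 8, 248] 446 [55, 6, 245]
```

```bash
python3 -c "
from cell import *
print(sign_off())"
```

```text
the job is handed in; nothing more can be done
None
```

The job is handed in: all four clay tools on the table are in the case (boxwood tool, loop tool and palette knife in the long compartment, white needle tool in the short one), the lid is shut, the hasp lies flat over its staple, and the bolt is home at its stop. The slip brush and the wooden needle tool were not there this time. The boxwood tool had been knocked against the needle tool, so I moved it aside before packing it. The hasp and bolt were checked by contact force and image measurements, as my picture views were used up.

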